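# Check bore depths and pack the housings

## Task

Check the bore depth of every housing in the row with the depth gauge, working along from the robot's left: lower the rod until it bottoms out, keep it pressed there with its foot on the rim for a full second to take the reading, then put the gauge back upright in its wooden rest. Pack the housings that are bored to the full 40 mm on the packing board, upright, each lined up inside one of the four pinwheel outlines, and stand any that are bored short in the grey rework tray. Do not knock over the oil bottle or the can.

Things in the scene. Friction and masses are not known exactly. Their poses are not given: they have to be found in the camera images.
- housing_a_mid (a point): an aluminium housing of the row; may be absent. Flange 90 (x) x 56 (y) x 14 mm; on its middle a round boss, 40 mm diameter, to 60 mm above the underside, with an 18 mm blind bore from its top, on the axis, 40 mm deep if full, 28 mm if short (look alike). 0.32 kg. Point: on the axis, 30 mm above the underside, 30 mm below the bore's mouth; x along the long side, z up
- housing_b_mid (a point): another housing of the row, alike from outside; point and axes as for housing_a_mid; may be absent
- housing_f_mid (a point): another housing of the row, alike from outside; point and axes as for housing_a_mid; may be absent
- housing_c_mid (a point): another housing of the row, alike from outside; point and axes as for housing_a_mid; may be absent
- housing_d_mid (a point): another housing of the row, alike from outside; point and axes as for housing_a_mid; may be absent
- housing_e_mid (a point): another housing of the row, alike from outside; point and axes as for housing_a_mid; may be absent
- housing_a: the whole of housing_a: origin at the centre of the flange's underside, axes as its _mid point
- housing_b: the whole of housing_b: origin at the centre of the flange's underside, axes as its _mid point
- housing_f: the whole of housing_f: origin at the centre of the flange's underside, axes as its _mid point
- housing_c: the whole of housing_c: origin at the centre of the flange's underside, axes as its _mid point
- housing_d: the whole of housing_d: origin at the centre of the flange's underside, axes as its _mid point
- housing_e: the whole of housing_e: origin at the centre of the flange's underside, axes as its _mid point
- gauge: the depth gauge, 0.29 kg, standing upright in its rest: a steel rod 10 mm in diameter with a dark square handle (26 x 26 mm, 70 mm tall, from 85 to 155 mm above the rod's tip) and a sliding foot on the rod. Origin at the rod's tip; z up the rod, x and y square to the handle's faces
- gauge_tip (a point): the lower end of the gauge's rod, on its axis
- gauge_grip (a point): centre of the gauge's handle, 120 mm above the tip; x and y are square to the handle's flat faces
- gauge_foot (a joint): how far the gauge's sliding foot (a round stop, 32 mm diameter, 14 mm tall) is pushed up the rod, m: 0 = lowest, its underside 6 mm above the tip; at most 0.060. A soft spring (0.5 N at 0, 1.4 N at 0.050) pushes it down. With the foot on a bore's rim and the rod on the bottom, the bore's depth is this value + 0.006
- rest_hole (a point): mouth of the hole in the gauge's wooden rest, a fixed block 64 x 64 x 50 mm high: a round vertical hole 14.5 mm in diameter, 36 mm deep, chamfered. This point: on the hole's axis at the block's top, 50 mm above the bench. The gauge stands with its tip on the hole's bottom and its foot on the block
- tray_in (a point): centre of the inner floor of the grey rework tray, a fixed open box 120 (its x) x 170 (its y) mm outside, 22 mm high, room for two housings side by side, walls and floor 5 mm, the floor's top 5 mm above the bench
- oil: a white oil bottle, 56 mm diameter, 150 mm tall, a bystander; origin at the centre of its underside
- paint_can: a steel can, 72 mm diameter, 90 mm tall, a bystander; origin at the centre of its underside
- place1 (a point): centre of an outline on the packing board, on the board's top (18 mm above the bench); x along the outline's long side. The board is a fixed plywood slab 200 x 200 x 18 mm with four outlines, 98 x 64 mm, drawn in a pinwheel: each lies at right angles to the next, its end against the next one's side
- place2 (a point): centre of another outline on the packing board; x along its long side
- place3 (a point): centre of another outline on the packing board; x along its long side
- place4 (a point): centre of another outline on the packing board; x along its long side
Things that resemble listed ones, but are neither listed nor needed, are in the scene too. There is more than one size of the gauge; the job needs the middle-sized.

How it is judged (in metres and radians):
On the way, in this order (a step that is already met when the one before it is completed fails the run):
1. the gauge's rod stands on the bottom of housing_a's bore, upright, and is held there for a second (housings in order from the robot's left) (horizontal distance between gauge_tip and housing_a_mid below 0.008 m and angle between the z axis of gauge and the z axis of housing_a_mid, either way round below 0.12 rad and angle between housing_a_mid's own z axis and vertical below 0.12 rad and (z of gauge_tip in the frame of housing_a_mid between -0.0135 and -0.0075 m or (z of gauge_tip in the frame of housing_a_mid between -0.0015 and 0.0045 m and contact force between gauge and housing_a above 2 N))), for 0.9 s.
2. the gauge's rod stands on the bottom of housing_b's bore, upright, and is held there for a second (housings in order from the robot's left) (horizontal distance between gauge_tip and housing_b_mid below 0.008 m and angle between the z axis of gauge and the z axis of housing_b_mid, either way round below 0.12 rad and angle between housing_b_mid's own z axis and vertical below 0.12 rad and (z of gauge_tip in the frame of housing_b_mid between -0.0135 and -0.0075 m or (z of gauge_tip in the frame of housing_b_mid between -0.0015 and 0.0045 m and contact force between gauge and housing_b above 2 N))), for 0.9 s.
3. the gauge's rod stands on the bottom of housing_f's bore, upright, and is held there for a second (housings in order from the robot's left) (horizontal distance between gauge_tip and housing_f_mid below 0.008 m and angle between the z axis of gauge and the z axis of housing_f_mid, either way round below 0.12 rad and angle between housing_f_mid's own z axis and vertical below 0.12 rad and (z of gauge_tip in the frame of housing_f_mid between -0.0135 and -0.0075 m or (z of gauge_tip in the frame of housing_f_mid between -0.0015 and 0.0045 m and contact force between gauge and housing_f above 2 N))), for 0.9 s.
4. the gauge's rod stands on the bottom of housing_c's bore, upright, and is held there for a second (housings in order from the robot's left) (horizontal distance between gauge_tip and housing_c_mid below 0.008 m and angle between the z axis of gauge and the z axis of housing_c_mid, either way round below 0.12 rad and angle between housing_c_mid's own z axis and vertical below 0.12 rad and (z of gauge_tip in the frame of housing_c_mid between -0.0135 and -0.0075 m or (z of gauge_tip in the frame of housing_c_mid between -0.0015 and 0.0045 m and contact force between gauge and housing_c above 2 N))), for 0.9 s.
5. the gauge's rod stands on the bottom of housing_d's bore, upright, and is held there for a second (housings in order from the robot's left) (horizontal distance between gauge_tip and housing_d_mid below 0.008 m and angle between the z axis of gauge and the z axis of housing_d_mid, either way round below 0.12 rad and angle between housing_d_mid's own z axis and vertical below 0.12 rad and (z of gauge_tip in the frame of housing_d_mid between -0.0135 and -0.0075 m or (z of gauge_tip in the frame of housing_d_mid between -0.0015 and 0.0045 m and contact force between gauge and housing_d above 2 N))), for 0.9 s.
6. the gauge's rod stands on the bottom of housing_e's bore, upright, and is held there for a second (housings in order from the robot's left) (horizontal distance between gauge_tip and housing_e_mid below 0.008 m and angle between the z axis of gauge and the z axis of housing_e_mid, either way round below 0.12 rad and angle between housing_e_mid's own z axis and vertical below 0.12 rad and (z of gauge_tip in the frame of housing_e_mid between -0.0135 and -0.0075 m or (z of gauge_tip in the frame of housing_e_mid between -0.0015 and 0.0045 m and contact force between gauge and housing_e above 2 N))), for 0.9 s.
At the end, for the whole second after the job is handed in: Full-depth housings stand upright on the board, each within 9 mm and 0.12 rad (either way round) of its own outline; short-bored ones upright on the tray's floor; the gauge in its rest, tip 30 mm or more down the hole, within 0.12 rad of upright; all at rest (angle between each of housing_a_mid, housing_b_mid, housing_f_mid, housing_c_mid, housing_d_mid, housing_e_mid, gauge_tip's own z axis and vertical below 0.12 rad and linear speed of each of housing_a, housing_b, housing_f, housing_c, housing_d, housing_e, gauge below 0.02 m/s and ((horizontal distance between housing_a_mid and place1 below 0.009 m and angle between the x axis of housing_a_mid and the x axis of place1, either way round below 0.12 rad and z of housing_a_mid in the frame of place1 between 0.024 and 0.036 m) or (horizontal distance between housing_a_mid and place2 below 0.009 m and angle between the x axis of housing_a_mid and the x axis of place2, either way round below 0.12 rad and z of housing_a_mid in the frame of place2 between 0.024 and 0.036 m) or (horizontal distance between housing_a_mid and place3 below 0.009 m and angle between the x axis of housing_a_mid and the x axis of place3, either way round below 0.12 rad and z of housing_a_mid in the frame of place3 between 0.024 and 0.036 m) or (horizontal distance between housing_a_mid and place4 below 0.009 m and angle between the x axis of housing_a_mid and the x axis of place4, either way round below 0.12 rad and z of housing_a_mid in the frame of place4 between 0.024 and 0.036 m)) and ((horizontal distance between housing_b_mid and place1 below 0.009 m and angle between the x axis of housing_b_mid and the x axis of place1, either way round below 0.12 rad and z of housing_b_mid in the frame of place1 between 0.024 and 0.036 m) or (horizontal distance between housing_b_mid and place2 below 0.009 m and angle between the x axis of housing_b_mid and the x axis of place2, either way round below 0.12 rad and z of housing_b_mid in the frame of place2 between 0.024 and 0.036 m) or (horizontal distance between housing_b_mid and place3 below 0.009 m and angle between the x axis of housing_b_mid and the x axis of place3, either way round below 0.12 rad and z of housing_b_mid in the frame of place3 between 0.024 and 0.036 m) or (horizontal distance between housing_b_mid and place4 below 0.009 m and angle between the x axis of housing_b_mid and the x axis of place4, either way round below 0.12 rad and z of housing_b_mid in the frame of place4 between 0.024 and 0.036 m)) and x of housing_f_mid in the frame of tray_in between -0.04 and 0.04 m and y of housing_f_mid in the frame of tray_in between -0.07 and 0.07 m and z of housing_f_mid in the frame of tray_in between 0.024 and 0.036 m and ((horizontal distance between housing_c_mid and place1 below 0.009 m and angle between the x axis of housing_c_mid and the x axis of place1, either way round below 0.12 rad and z of housing_c_mid in the frame of place1 between 0.024 and 0.036 m) or (horizontal distance between housing_c_mid and place2 below 0.009 m and angle between the x axis of housing_c_mid and the x axis of place2, either way round below 0.12 rad and z of housing_c_mid in the frame of place2 between 0.024 and 0.036 m) or (horizontal distance between housing_c_mid and place3 below 0.009 m and angle between the x axis of housing_c_mid and the x axis of place3, either way round below 0.12 rad and z of housing_c_mid in the frame of place3 between 0.024 and 0.036 m) or (horizontal distance between housing_c_mid and place4 below 0.009 m and angle between the x axis of housing_c_mid and the x axis of place4, either way round below 0.12 rad and z of housing_c_mid in the frame of place4 between 0.024 and 0.036 m)) and x of housing_d_mid in the frame of tray_in between -0.04 and 0.04 m and y of housing_d_mid in the frame of tray_in between -0.07 and 0.07 m and z of housing_d_mid in the frame of tray_in between 0.024 and 0.036 m and ((horizontal distance between housing_e_mid and place1 below 0.009 m and angle between the x axis of housing_e_mid and the x axis of place1, either way round below 0.12 rad and z of housing_e_mid in the frame of place1 between 0.024 and 0.036 m) or (horizontal distance between housing_e_mid and place2 below 0.009 m and angle between the x axis of housing_e_mid and the x axis of place2, either way round below 0.12 rad and z of housing_e_mid in the frame of place2 between 0.024 and 0.036 m) or (horizontal distance between housing_e_mid and place3 below 0.009 m and angle between the x axis of housing_e_mid and the x axis of place3, either way round below 0.12 rad and z of housing_e_mid in the frame of place3 between 0.024 and 0.036 m) or (horizontal distance between housing_e_mid and place4 below 0.009 m and angle between the x axis of housing_e_mid and the x axis of place4, either way round below 0.12 rad and z of housing_e_mid in the frame of place4 between 0.024 and 0.036 m)) and horizontal distance between gauge_tip and rest_hole below 0.008 m and z of gauge_tip in the frame of rest_hole below -0.03 m); the robot touches nothing.
It fails at once if the oil bottle or the can is knocked over (angle between any of oil, paint_can's own z axis and vertical above 0.7 rad).
Of housing_b, housing_f only 1 to 1 are there at a start; the rules pass over those that are not, and their reading is None.
Of housing_a, housing_c, housing_d, housing_e only 3 to 4 are there at a start; the rules pass over those that are not, and their reading is None.
At some moment in a run one of housing_a, housing_b, housing_f, housing_c, housing_d, housing_e may be knocked a few centimetres aside while the robot is not near it.
It also fails if it takes over 210 s, if anything falls off the work surface, if the arm or the gripper's body presses on something with over 40 N, if the wrist force passes 120 N, or if a joint passes its speed limit or range.

## Robot

A 6-joint arm with a two-finger parallel gripper is mounted at the origin on the work surface. World frame = base frame: x ahead of the robot, y to its left, z up, the work surface at z = 0. Lengths are in m, angles in degrees, forces in N, time in s.
With the tool pointing down it reaches from about 0.3 to 0.75 m from the base axis. Payload 8.5 kg.
Tool frame: the origin (TCP) lies between the finger pads; the fingertips stand 14 mm ahead of it and the grasp point (between the pads) lies 5 mm behind it; x points along the fingers, z is the direction in which the jaws open and shut, and the axes are right-handed (so a half turn about x gives the same grasp; the last joint's range is limited). The gripper opens to 85 mm and grips with 20 to 120 N. Pads are 22 mm wide; open, the fingers measure 114 mm over their backs; the gripper's body (76 mm by 85 mm) begins 54 mm behind the grasp point. The pads swing forward as they close: fully open they stand 13 mm farther back than shut.
Start: joints at [-12.336, 21.807, 74.336, -0, 83.858, -12.336], TCP at [0.55, 0, 0.245] pointing down, gripper open.
Joint ranges: [-178.18, 178.18], [-50.72, 133.34], [12.68, 142.11], [-81.47, 261.47], [9.98, 163.14], [-165.26, 165.26]. Speed limits (degrees/s): [136.94, 136.94, 180, 180, 180, 180].

## Interface

Orientations are given as a 3x3 rotation matrix whose columns are the frame's x, y, z axes.
In Python, from rig import env gives the robot as it stands.
- The arm moves only by the shell command python3 -m jog 'ROWS' [FORCE]. ROWS is JSON, a list of rows, each a list of 5 numbers: the opening, from -1 (shut) to 1 (fully open), so that 0 is half open, then the shift along the tool's x, y, z in m, then the turn about the tool's x in rad. In form: [[claw, dx, dy, dz, yaw], ...]. A call has 1 to 20 rows; each row is the pose to reach, as a shift and turn from the pose commanded when the call began, along the tool's axes at that moment; what a row does not reach only later rows make up. A row lasts 1/10 s, in which the tool goes at most 50 mm and 8.59 degrees, less where a joint would pass 70% of its speed; a pose out of reach is approached as far as the arm can. A call with a gripper value outside its range is refused whole. The fingers move at their own pace and stop on an object; FORCE is the grip in N (left out, the last holds). Time passes only in rows, so rows that repeat a pose let the fingers close. It gives the time, the measured TCP pose, the force and the opening at its end, in the units of the state.
- env.observe(): the state, without advancing time (a new reading comes with each control period).
- env.get_image(name): name is "scene" or "side" or "wrist"; returns the picture (420x560x3 uint8, red, green, blue); there is no depth.
- env.camera_model(name): a dict with "fx", "fy", "cx", "cy" (pixels), "origin" and "orientation" of the camera in the world. Camera axes: x right, y up, looking along -z (the intrinsics and any distortion apply to the point x, -y, -z); pixel columns grow to the right and rows downward; lengths in m; the calibration is good to about 2 mm. The wrist camera is an equidistant fisheye: a pixel r from the principal point sees the ray r / f radians off the axis. A picture is of the moment at which its call begins: read the wrist's pose just before it. camera_model takes no time and is no camera call; for the wrist camera it gives the pose at the moment of the call.
- env.close_job(): hands the job in, once; it reports no verdict.
The state is a dict: "time_s": time; "q": joint angles; "qvel": joint speeds; "joint_efforts": joint torques, N m; "position": TCP position; "tool_rot": TCP orientation; "ft_force": force on the tool from outside, world axes, zero at the start; "wrist_torque": the same for the moment, N m; "grip_width": finger opening in m.
Only numpy, scipy, OpenCV 4.12 (cv2) and the standard library are available. Lean on these libraries where they do the work, as an engineer would, in place of code of your own. Each camera call takes 0.05 s, during which the arm holds its last target.

## Working session

There is one attempt and no reset: what is moved stays moved. The work goes in short steps, Python scripts to look and compute and a shell command to move; the robot and the scene stay as the last step left them, time stands still between calls to the robot, and variables do not carry over. Pictures are saved under pics/ and viewed, and the job is handed in when it is done.

```bash
ls; mkdir -p pics; cat > h.py <<'E'
import numpy as np, cv2
from rig import env
def snap(n,f):
    m=env.camera_model(n); im=env.get_image(n)
    cv2.imwrite('pics/'+f+'.png',cv2.cvtColor(im,cv2.COLOR_RGB2BGR)); np.save('pics/'+f+'.npy',im)
    import pickle; pickle.dump(m,open('pics/'+f+'.pkl','wb'))
    return im,m
def load(f):
    import pickle
    return np.load('pics/'+f+'.npy'),pickle.load(open('pics/'+f+'.pkl','rb'))
def ray(m,u,v,fish=False):
    x=(u-m['cx'])/m['fx']; y=(v-m['cy'])/m['fy']
    if fish:
        r=np.hypot(x,y); s=np.sin(r)/r if r>1e-9 else 1.
        d=np.array([x*s,-y*s,-np.cos(r)])
    else: d=np.array([x,-y,-1.])
    R=np.array(m['orientation']); return np.array(m['origin']),R@d/np.linalg.norm(d)
def onz(m,u,v,z,fish=False):
    o,d=ray(m,u,v,fish); return o+d*(z-o[2])/d[2]
def proj(m,p,fish=False):
    c=np.array(m['orientation']).T@(np.array(p)-np.array(m['origin']))
    x,y,z=c[0],-c[1],-c[2]
    if fish:
        r=np.hypot(x,y); th=np.arctan2(r,z); k=th/r if r>1e-9 else 1/z
        return m['cx']+m['fx']*x*k, m['cy']+m['fy']*y*k
    return m['cx']+m['fx']*x/z, m['cy']+m['fy']*y/z
E
python3 - <<'E'
from h import *
print(env.observe())
for n in ['scene','side','wrist']:
    im,m=snap(n,n+'0'); print(n,m)
E
```

```text
pics
{'time_s': 0.0, 'q': array([-1.23356455e+01,  2.18398001e+01,  7.43849149e+01, -2.31102335e-03,
        8.38592365e+01, -1.23351457e+01]), 'qvel': array([ 0.03293746,  0.06255196, -0.01610344, -0.00124284, -0.01487142,
        0.02471748]), 'joint_efforts': array([-1.00240642e-03, -4.48466885e+01, -2.31285810e+01, -2.87182611e-04,
        4.73836102e-03,  1.77242771e-05]), 'position': array([5.49717184e-01, 5.08208889e-05, 2.44721977e-01]), 'tool_rot': array([[-1.43996926e-03,  4.57607046e-06,  9.99998963e-01],
       [ 2.73851352e-04,  9.99999962e-01, -4.18173709e-06],
       [-9.99998926e-01,  2.73845047e-04, -1.43997046e-03]]), 'ft_force': array([-0.34145041,  0.0652555 , -0.80674389]), 'wrist_torque': array([ 0.01614911, -0.01955298,  0.01570619]), 'grip_width': 0.0852517441992822}
scene {'fx': 389.2428083001102, 'fy': 389.2428083001102, 'cx': 284.5299259238501, 'cy': 201.78044073388486, 'origin': array([1.09521148, 0.64714502, 0.76219267]), 'orientation': array([[-0.79542565, -0.39979392,  0.45548091],
       [ 0.60574983, -0.50075989,  0.61830954],
       [-0.01910983,  0.76772674,  0.64049236]])}
side {'fx': 520.7186223247294, 'fy': 520.7186223247294, 'cx': 279.4591503200574, 'cy': 210.11183200803686, 'origin': array([0.56235037, 1.37191635, 0.85773543]), 'orientation': array([[-0.99949947,  0.00696166, -0.03085997],
       [-0.03031476, -0.48968096,  0.87137453],
       [-0.00904533,  0.8718739 ,  0.4896469 ]])}
wrist {'fx': 325.19226210127806, 'fy': 325.19226210127806, 'cx': 282.69316170784595, 'cy': 211.30849513817418, 'origin': array([0.54864467, 0.07935794, 0.37383439]), 'orientation': array([[ 9.99999689e-01, -5.98497972e-04,  5.14219451e-04],
       [ 4.10930459e-04,  9.51343812e-01,  3.08131111e-01],
       [-6.73615338e-04, -3.08130804e-01,  9.51343762e-01]])}
```

View pics/scene0.png

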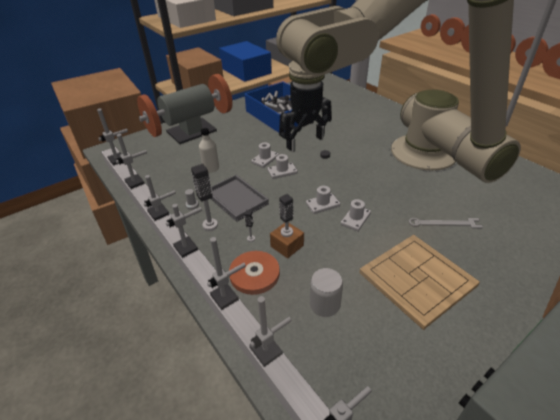

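View pics/side0.png

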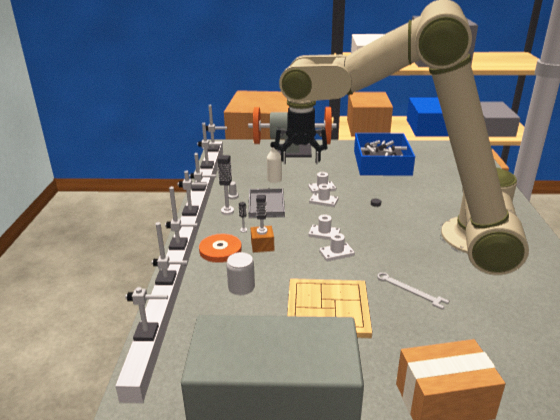

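View pics/wrist0.png

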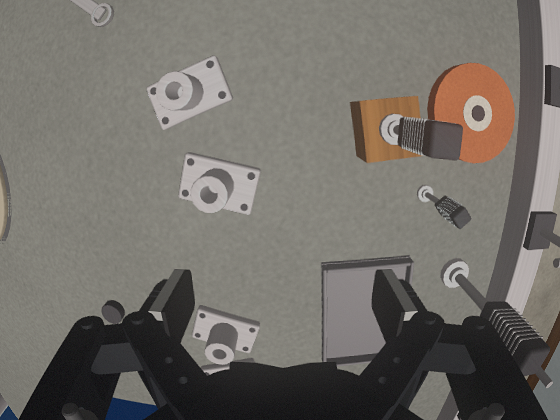

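```bash
python3 - <<'E'
from h import *
im=cv2.imread('pics/wrist0.png')
a=cv2.resize(im[40:380,130:290],None,fx=2.3,fy=2.3,interpolation=cv2.INTER_CUBIC)[:780]
b=cv2.resize(im[60:360,310:530],None,fx=2,fy=2,interpolation=cv2.INTER_CUBIC)
H=600
a=cv2.resize(im[45:370,130:290],None,fx=600/325,fy=600/325,interpolation=cv2.INTER_CUBIC)
b=cv2.resize(im[60:360,310:530],(440,600),interpolation=cv2.INTER_CUBIC)
cv2.imwrite('pics/w0crop.png',np.hstack([a,b]))
s=cv2.imread('pics/side0.png')
cv2.imwrite('pics/s0crop.png',cv2.resize(s[150:350,180:400],None,fx=3,fy=3,interpolation=cv2.INTER_CUBIC)[:600])
E
```

```text
(no output)
```

View pics/w0crop.png

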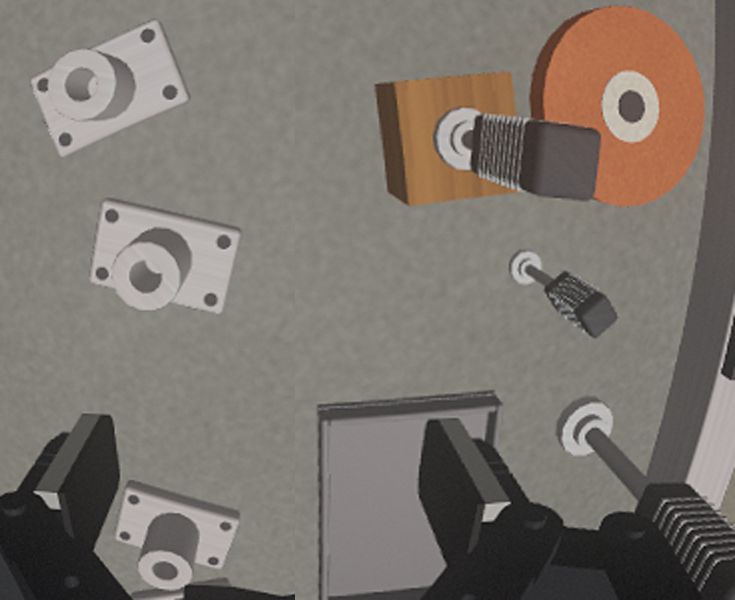

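View pics/s0crop.png

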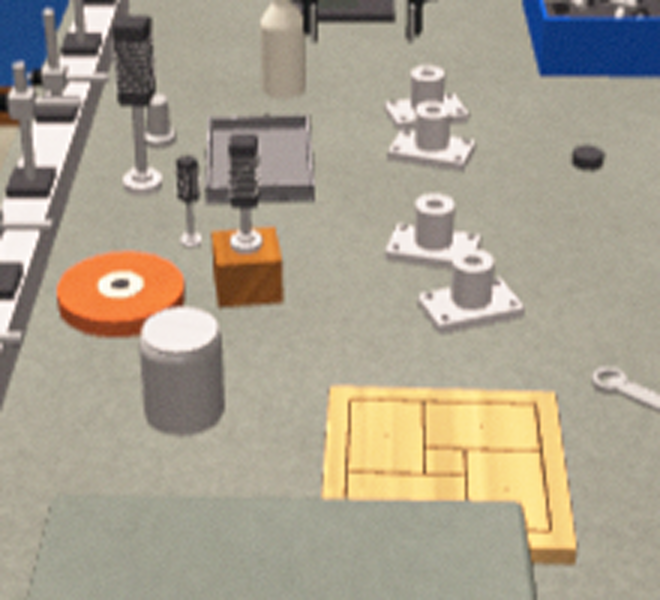

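```bash
python3 - <<'E'
from h import *
np.set_printoptions(precision=4,suppress=True)
_,w=load('wrist0');_,s=load('side0');_,c=load('scene0')
for n,u,v in [('H1',174.4,90.5),('H2',210.2,194.5),('H3',222,354.3)]: print(n,onz(w,u,v,.06,True))
for n,u,v in [('H1',338,236.7),('H2',325.3,218),('H3',324.3,186.3),('H4',322.7,174.3)]: print('side',n,onz(s,u,v,.06))
print('gauge foot',onz(w,395,129,.064,True),'top',onz(w,444.5,140,.169,True))
for n,u,v in [('gauge top',243,142)]: print(onz(s,u/3+180,v/3+150,.169))
for u,v in [(330,387),(556,391),(575,550)]: print('board',onz(s,u/3+180,v/3+150,.018))
print('can',onz(s,180/3+180,333/3+150,.09),'oil',onz(s,283/3+180,88/3+150,.0))
for u,v in [(414,238),(476,280),(427,318),(362,276)]: print('board sc',onz(c,u,v,.018))
for u,v in [(238,178),(267,198),(240,216),(207,194)]: print('tray sc',onz(c,u,v,.022))
for u,v in [(326,277)]: print('can sc',onz(c,u,v,.09))
E
```

```text
H1 [0.4424 0.102  0.06  ]
H2 [ 0.4749 -0.0044  0.06  ]
H3 [ 0.4696 -0.2178  0.06  ]
side H1 [0.4403 0.1052 0.06  ]
side H2 [ 0.4717 -0.0007  0.06  ]
side H3 [ 0.4652 -0.2152  0.06  ]
side H4 [ 0.4666 -0.3101  0.06  ]
gauge foot [0.6587 0.064  0.064 ] top [0.6589 0.0642 0.169 ]
[0.6602 0.0733 0.169 ]
board [0.5758 0.2518 0.018 ]
board [0.3762 0.254  0.018 ]
board [0.3845 0.456  0.018 ]
can [0.704  0.2738 0.09  ] oil [ 0.6429 -0.3905  0.    ]
board sc [0.3877 0.2636 0.018 ]
board sc [0.386  0.4438 0.018 ]
board sc [0.5628 0.4374 0.018 ]
board sc [0.5893 0.2685 0.018 ]
tray sc [ 0.6135 -0.2558  0.022 ]
tray sc [ 0.5993 -0.1144  0.022 ]
tray sc [ 0.7066 -0.0963  0.022 ]
tray sc [ 0.7318 -0.2451  0.022 ]
can sc [0.7017 0.2587 0.09  ]
```

```bash
python3 -m jog '[[1,0,0.02,0.04,0],[1,0,0.04,0.08,0],[1,0,0.064,0.109,0],[1,0,0.064,0.109,0],[1,0,0.064,0.109,0]]' 40
python3 - <<'E'
from h import *
np.set_printoptions(precision=4,suppress=True)
_,w=load('wrist0')
P=[onz(w,(u-295)/2+310,v/2+60,.169,True) for u,v in [(536,118),(600,128),(597,200),(525,192)]]
print(np.array(P)); 
snap('wrist','w1'); print(env.observe()['position'],env.observe()['tool_rot'])
E
```

```text
time_s: 0.65
position: [0.6589, 0.0643, 0.2444]
tool_rot: [[-0.002, -0.001, 1.0], [-0.0, 1.0, 0.001], [-1.0, -0.0, -0.002]]
ft_force: [0.7, -0.4, 0.2]
grip_width: 0.085
[[0.6469 0.0777 0.169 ]
 [0.6728 0.0765 0.169 ]
 [0.674  0.0511 0.169 ]
 [0.6446 0.0523 0.169 ]]
[0.6586 0.0638 0.2449] [[-0.0011 -0.0001  1.    ]
 [-0.0001  1.      0.0001]
 [-1.     -0.0001 -0.0011]]
```

View pics/w1.png

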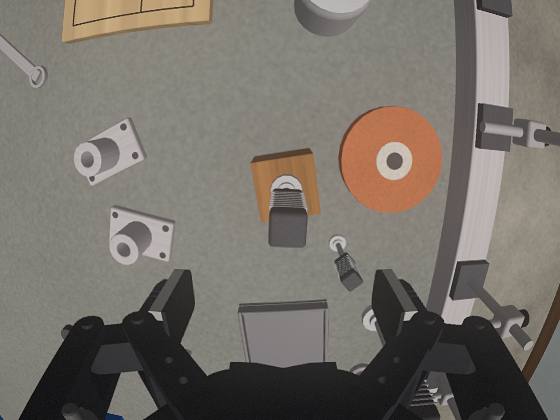

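```bash
python3 - <<'E'
from h import *
im=cv2.imread('pics/w1.png')
cv2.imwrite('pics/w1c.png',cv2.resize(im[140:300,230:390],(720,720),interpolation=cv2.INTER_CUBIC)[:600])
E
```

```text
(no output)
```

View pics/w1c.png

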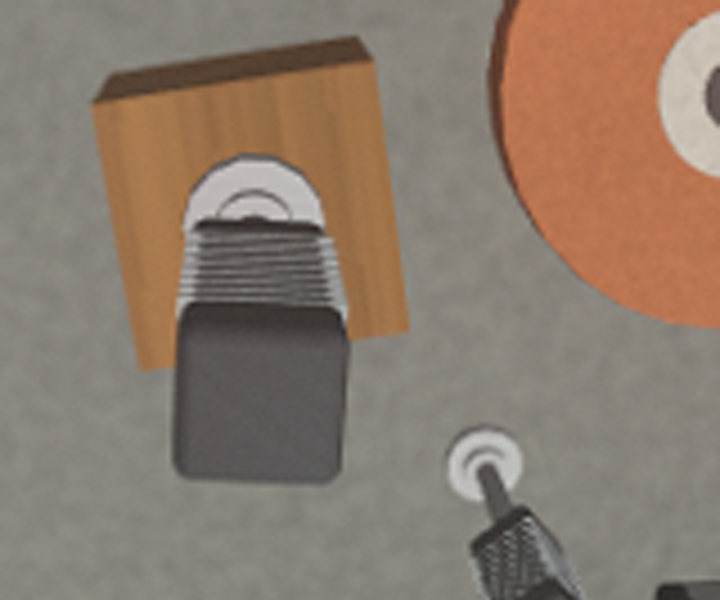

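```bash
python3 - <<'E'
from h import *
np.set_printoptions(precision=4,suppress=True)
_,w=load('w1')
P=np.array([onz(w,u/4.5+230,v/4.5+140,.169,True) for u,v in [(178,303),(350,308),(342,486),(173,479)]])
print(P,P.mean(0))
for a,b in [(0,1),(3,2)]: d=P[b]-P[a];print(np.degrees(np.arctan2(d[1],d[0])))
for a,b in [(3,0),(2,1)]: d=P[b]-P[a];print(np.degrees(np.arctan2(-d[0],d[1])))
P=np.array([onz(w,u/4.5+230,v/4.5+140,.05,True) for u,v in [(93,102),(373,62),(410,328),(140,371)]])
print(P,P.mean(0))
E
```

```text
[[0.649  0.0802 0.169 ]
 [0.6742 0.0794 0.169 ]
 [0.6738 0.0508 0.169 ]
 [0.6479 0.052  0.169 ]] [0.6612 0.0656 0.169 ]
-1.6420105722079563
-2.5685978820883855
-2.2649260160316365
-0.8777501791357333
[[0.6253 0.0903 0.05  ]
 [0.6877 0.0994 0.05  ]
 [0.698  0.0371 0.05  ]
 [0.6348 0.0264 0.05  ]] [0.6614 0.0633 0.05  ]
```

```bash
python3 -m jog '[[1,0.03,0,0.002,0.035],[1,0.07,0,0.002,0.035],[1,0.11,0,0.002,0.035],[1,0.11,0,0.002,0.035],[1,0.11,0,0.002,0.035],[0,0.11,0,0.002,0.035],[-0.4,0.11,0,0.002,0.035],[-1,0.11,0,0.002,0.035],[-1,0.11,0,0.002,0.035],[-1,0.11,0,0.002,0.035],[-1,0.11,0,0.002,0.035],[-1,0.11,0,0.002,0.035]]' 60
```

```text
time_s: 1.9
position: [0.6613, 0.064, 0.1361]
tool_rot: [[0.001, 0.035, 0.999], [-0.0, 0.999, -0.035], [-1.0, -0.0, 0.001]]
ft_force: [0.1, 0.1, 4.9]
grip_width: 0.0256
```

```bash
python3 -m jog '[[-1,-0.02,0,0,0],[-1,-0.045,0,0,0],[-1,-0.08,0,0,0],[-1,-0.11,0,0,0],[-1,-0.11,0,0,0],[-1,-0.11,0,0,0]]'
python3 - <<'E'
from h import *
print(env.observe()['position'],env.observe()['ft_force'])
snap('side','s2');snap('wrist','w2')
im=cv2.imread('pics/s2.png')
cv2.imwrite('pics/s2c.png',cv2.resize(im[130:290,180:400],None,fx=3.6,fy=3.6,interpolation=cv2.INTER_CUBIC))
E
```

```text
time_s: 2.5
position: [0.6606, 0.0641, 0.2441]
tool_rot: [[-0.002, 0.035, 0.999], [0.0, 0.999, -0.035], [-1.0, 0.0, -0.002]]
ft_force: [-0.1, -0.0, -4.1]
grip_width: 0.0252
[0.66062901 0.06407483 0.244103  ] [-0.11449933 -0.02456311 -4.06378139]
```

View pics/s2c.png

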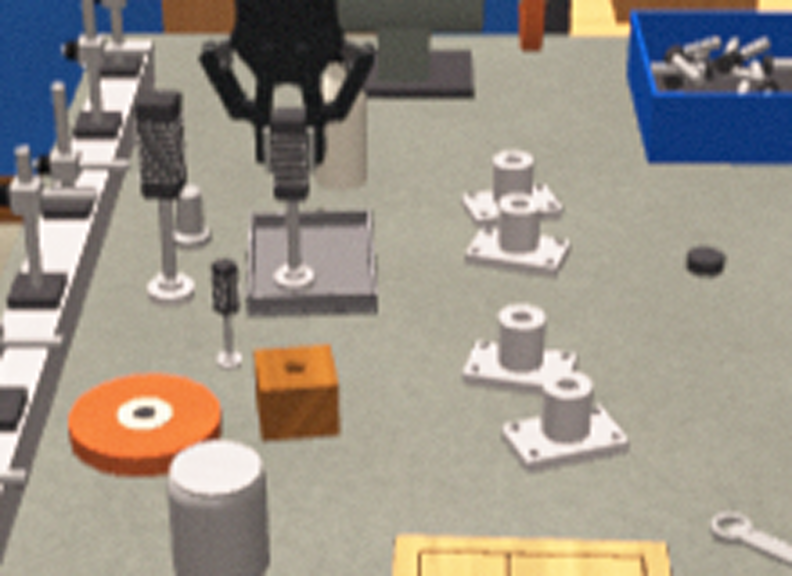

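View pics/w2.png

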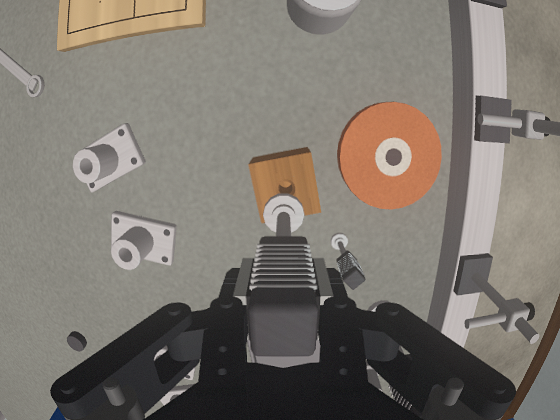

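```bash
python3 - <<'E'
from h import *
np.set_printoptions(precision=4,suppress=True)
_,w=load('w2');_,s=load('s2')
S=lambda u,v,z:print(onz(s,u/3.6+180,v/3.6+130,z))
print('hole');S(296,369,.05);print(onz(w,286,187,.05,True))
print('foot');S(294,274,.140);print(onz(w,284,212,.140,True))
for u,v in [(568,385),(522,317),(520,203),(513,159)]: S(u,v,.06)
for u,v in [(88,165),(128,253)]: print(onz(w,u,v,.06,True))
E
python3 - <<'E'
import cv2
im=cv2.imread('pics/w2.png')
a=cv2.resize(im[110:280,60:200],None,fx=3.5,fy=3.5,interpolation=cv2.INTER_CUBIC)
b=cv2.resize(im[140:250,240:330],None,fx=3.3,fy=5.4,interpolation=cv2.INTER_CUBIC)
b=cv2.resize(im[140:250,240:330],None,fx=3.5,fy=3.5,interpolation=cv2.INTER_CUBIC)
b=cv2.copyMakeBorder(b,0,a.shape[0]-b.shape[0],0,0,cv2.BORDER_CONSTANT)
cv2.imwrite('pics/w2c.png',cv2.hconcat([a,b]))
E
```

```text
hole
[0.6599 0.0698 0.05  ]
[0.662  0.0649 0.05  ]
foot
[0.6591 0.072  0.14  ]
[0.66   0.0676 0.14  ]
[0.4411 0.1066 0.06  ]
[ 0.4726 -0.0004  0.06  ]
[ 0.4647 -0.2145  0.06  ]
[ 0.4673 -0.3112  0.06  ]
[0.445  0.1031 0.06  ]
[ 0.4777 -0.0023  0.06  ]
```

View pics/w2c.png

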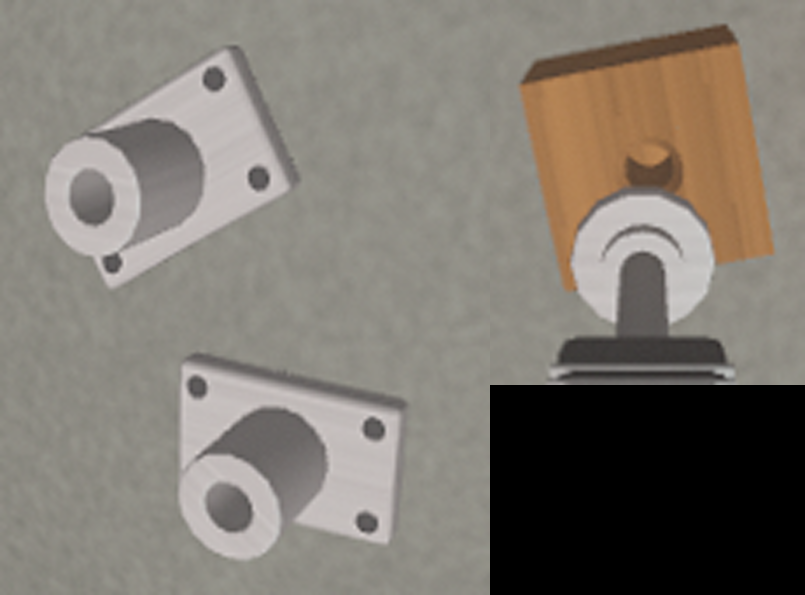

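```bash
python3 -m jog '[[-1,0,0.006,-0.044,-0.035],[-1,0,0.012,-0.088,-0.035],[-1,0,0.018,-0.132,-0.035],[-1,0,0.024,-0.175,-0.035],[-1,0,0.03,-0.2188,-0.035],[-1,0,0.03,-0.2188,-0.035],[-1,0,0.03,-0.2188,-0.035],[-1,0,0.03,-0.2188,-0.035]]'
python3 - <<'E'
from h import *
print(env.observe()['position'],env.observe()['ft_force'])
snap('wrist','w3');snap('side','s3')
im=cv2.imread('pics/w3.png')
cv2.imwrite('pics/w3c.png',cv2.resize(im[100:300,180:400],None,fx=3,fy=3,interpolation=cv2.INTER_CUBIC))
E
```

```text
time_s: 3.4
position: [0.444, 0.1015, 0.2448]
tool_rot: [[-0.001, 0.0, 1.0], [-0.0, 1.0, -0.0], [-1.0, -0.0, -0.001]]
ft_force: [0.6, -0.4, -3.3]
grip_width: 0.0253
[0.44403357 0.10145786 0.24477361] [ 0.58938372 -0.40799538 -3.29014105]
```

View pics/w3c.png

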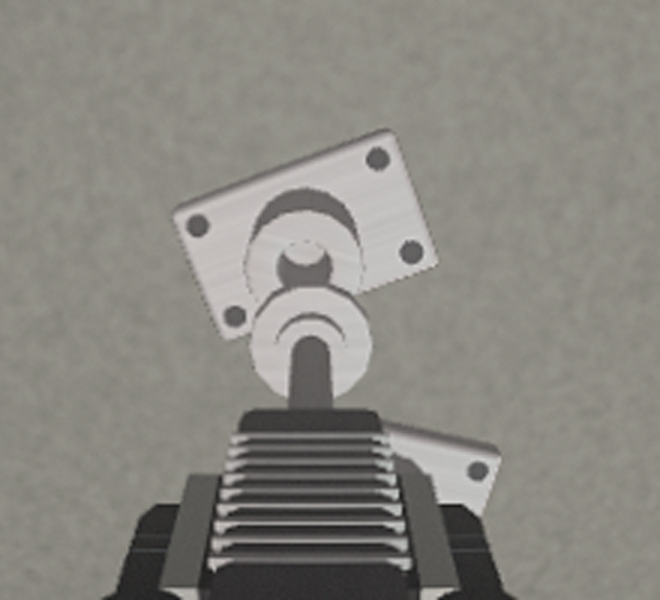

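View pics/w3.png

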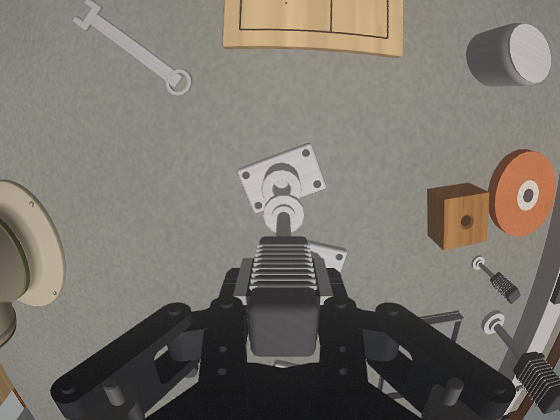

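```bash
python3 - <<'E'
from h import *
np.set_printoptions(precision=4,suppress=True)
_,w=load('w3')
print(onz(w,281.7,189.3,.06,True), onz(w,283.7,215.3,.1428,True))
_,w=load('w2')
print('w2 hole',onz(w,(652-490)/3.5+240,167/3.5+140,.05,True), onz(w,283.7,214.8,.1421,True))
E
```

```text
[0.4419 0.1021 0.06  ] [0.4436 0.1028 0.1428]
w2 hole [0.6623 0.0642 0.05  ] [0.6597 0.0661 0.1421]
```

```bash
python3 -m jog '[[-1,0.03,-0.0007,-0.0017,0],[-1,0.055,-0.0007,-0.0017,0],[-1,0.062,-0.0007,-0.0017,0],[-1,0.07,-0.0007,-0.0017,0],[-1,0.078,-0.0007,-0.0017,0],[-1,0.085,-0.0007,-0.0017,0],[-1,0.085,-0.0007,-0.0017,0]]'
```

```text
time_s: 4.2
position: [0.4418, 0.1009, 0.16]
tool_rot: [[-0.0, 0.0, 1.0], [-0.0, 1.0, -0.0], [-1.0, -0.0, -0.0]]
ft_force: [-1.2, -0.7, -1.3]
grip_width: 0.0252
```

```bash
python3 -m jog '[[-1,0.003,0,0,0],[-1,0.006,0,0,0],[-1,0.008,0,0,0],[-1,0.008,0,0,0]]'
```

```text
time_s: 4.6
position: [0.4418, 0.1009, 0.1523]
tool_rot: [[0.0, 0.0, 1.0], [0.0, 1.0, -0.0], [-1.0, 0.0, 0.0]]
ft_force: [-0.5, 0.5, -1.3]
grip_width: 0.0253
```

```bash
python3 -m jog '[[-1,0.003,0,0,0],[-1,0.006,0,0,0],[-1,0.008,0,0,0],[-1,0.01,0,0,0],[-1,0.011,0,0,0],[-1,0.011,0,0,0]]'
```

```text
time_s: 5.2
position: [0.4418, 0.101, 0.1421]
tool_rot: [[0.001, -0.0, 1.0], [-0.0, 1.0, 0.0], [-1.0, -0.0, 0.001]]
ft_force: [-1.5, 0.5, 9.0]
grip_width: 0.0254
```

```bash
python3 -m jog '[[-1,0,0,0,0],[-1,0,0,0,0],[-1,0,0,0,0],[-1,0,0,0,0],[-1,0,0,0,0],[-1,0,0,0,0],[-1,0,0,0,0],[-1,0,0,0,0],[-1,0,0,0,0],[-1,0,0,0,0],[-1,0,0,0,0],[-1,0,0,0,0]]'
python3 - <<'E'
from h import *
snap('side','s4')
im=cv2.imread('pics/s4.png')
cv2.imwrite('pics/s4c.png',cv2.resize(im[130:290,240:400],None,fx=3.6,fy=3.6,interpolation=cv2.INTER_CUBIC))
E
```

```text
time_s: 6.4
position: [0.4418, 0.101, 0.1421]
tool_rot: [[0.001, -0.0, 1.0], [-0.0, 1.0, 0.0], [-1.0, -0.0, 0.001]]
ft_force: [-1.3, -0.2, 9.1]
grip_width: 0.0258
```

View pics/s4c.png

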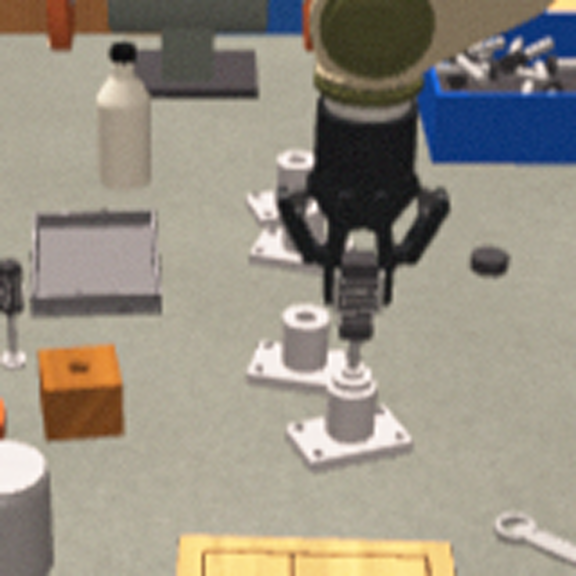

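```bash
python3 -m jog '[[-1,-0.03,0,0,0],[-1,-0.06,0,0,0],[-1,-0.1,0,0,0],[-1,-0.105,-0.04,0.012,0],[-1,-0.105,-0.08,0.024,0],[-1,-0.105,-0.106,0.032,0],[-1,-0.105,-0.106,0.032,0],[-1,-0.105,-0.106,0.032,0]]'
python3 - <<'E'
from h import *
print(env.observe()['position'],env.observe()['ft_force'])
snap('wrist','w5')
im=cv2.imread('pics/w5.png')
cv2.imwrite('pics/w5c.png',cv2.resize(im[100:300,180:400],None,fx=3,fy=3,interpolation=cv2.INTER_CUBIC))
E
```

```text
time_s: 7.25
position: [0.4733, -0.0052, 0.2458]
tool_rot: [[-0.001, 0.001, 1.0], [0.001, 1.0, -0.001], [-1.0, 0.001, -0.001]]
ft_force: [-0.6, 0.5, -2.7]
grip_width: 0.0256
[ 0.47332916 -0.00516161  0.24580228] [-0.5884841   0.54435038 -2.71118678]
```

View pics/w5c.png

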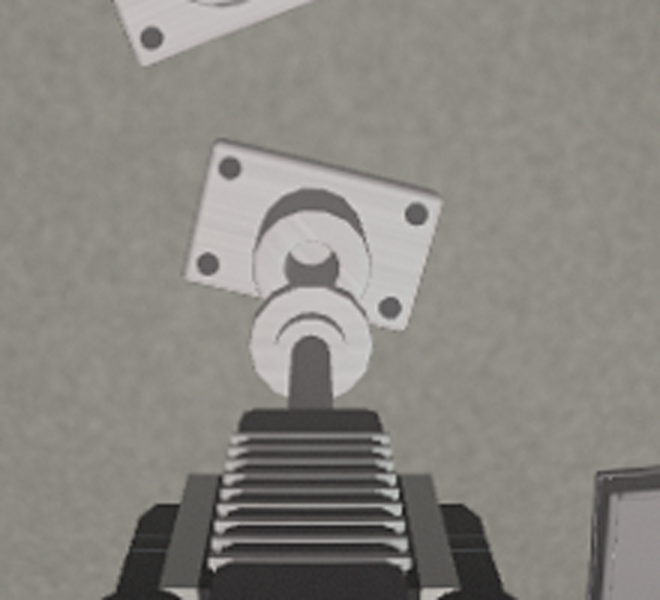

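```bash
python3 -m jog '[[-1,0.03,-0.0007,0.0005,0],[-1,0.055,-0.0007,0.0005,0],[-1,0.063,-0.0007,0.0005,0],[-1,0.07,-0.0007,0.0005,0],[-1,0.078,-0.0007,0.0005,0],[-1,0.086,-0.0007,0.0005,0],[-1,0.09,-0.0007,0.0005,0],[-1,0.094,-0.0007,0.0005,0],[-1,0.095,-0.0007,0.0005,0],[-1,0.095,-0.0007,0.0005,0]]'
```

```text
time_s: 8.3
position: [0.4742, -0.0058, 0.1514]
tool_rot: [[0.0, 0.0, 1.0], [-0.0, 1.0, -0.0], [-1.0, -0.0, 0.0]]
ft_force: [0.7, 1.5, -2.0]
grip_width: 0.0254
```

```bash
python3 -m jog '[[-1,0.003,0,0,0],[-1,0.006,0,0,0],[-1,0.008,0,0,0],[-1,0.01,0,0,0],[-1,0.0105,0,0,0],[-1,0.0105,0,0,0],[-1,0.0105,0,0,0],[-1,0.0105,0,0,0]]'
```

```text
time_s: 9.1
position: [0.4745, -0.0059, 0.1421]
tool_rot: [[0.002, -0.0, 1.0], [-0.001, 1.0, 0.0], [-1.0, -0.001, 0.002]]
ft_force: [-1.9, 1.3, 11.8]
grip_width: 0.0255
```

Full as well. Hold, then to the third.

```bash
python3 -m jog '[[-1,0,0,0,0],[-1,0,0,0,0],[-1,0,0,0,0],[-1,0,0,0,0],[-1,0,0,0,0],[-1,0,0,0,0],[-1,0,0,0,0],[-1,0,0,0,0],[-1,0,0,0,0],[-1,0,0,0,0],[-1,0,0,0,0]]'
python3 -m jog '[[-1,-0.03,0,0,0],[-1,-0.06,0,0,0],[-1,-0.1,0,0,0],[-1,-0.105,-0.05,0,0],[-1,-0.105,-0.1,0,0],[-1,-0.105,-0.15,-0.003,0],[-1,-0.105,-0.2,-0.006,0],[-1,-0.105,-0.214,-0.007,0],[-1,-0.105,-0.214,-0.007,0],[-1,-0.105,-0.214,-0.007,0]]'
python3 - <<'E'
from h import *
print(env.observe()['position'],env.observe()['ft_force'])
snap('wrist','w6')
im=cv2.imread('pics/w6.png')
cv2.imwrite('pics/w6c.png',cv2.resize(im[100:300,180:400],None,fx=3,fy=3,interpolation=cv2.INTER_CUBIC))
E
```

```text
time_s: 10.2
position: [0.4744, -0.0059, 0.142]
tool_rot: [[0.002, -0.0, 1.0], [-0.001, 1.0, 0.0], [-1.0, -0.001, 0.002]]
ft_force: [-3.6, 0.8, 12.4]
grip_width: 0.0254
time_s: 11.2
position: [0.467, -0.219, 0.2454]
tool_rot: [[-0.001, 0.0, 1.0], [0.001, 1.0, -0.0], [-1.0, 0.001, -0.001]]
ft_force: [0.2, 0.2, -3.9]
grip_width: 0.0251
[ 0.46698891 -0.21900147  0.24544748] [ 0.23404442  0.2331093  -3.91060247]
```

View pics/w6c.png

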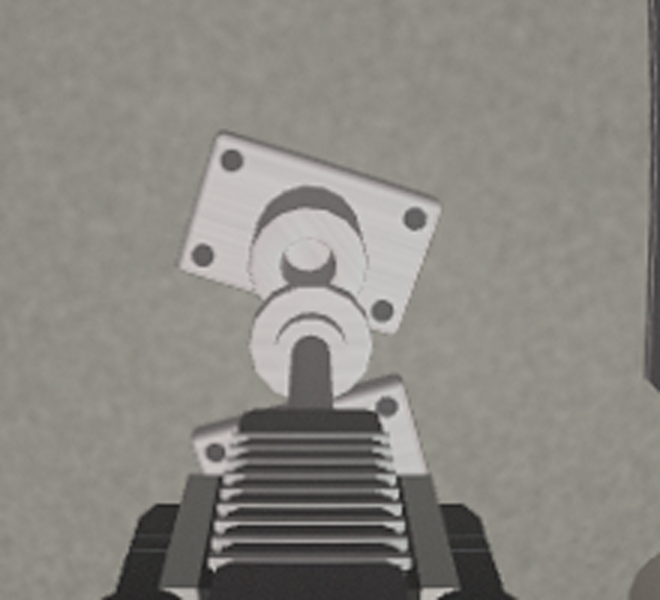

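```bash
python3 -m jog '[[-1,0.03,0.0005,-0.0007,0],[-1,0.055,0.0005,-0.0007,0],[-1,0.063,0.0005,-0.0007,0],[-1,0.07,0.0005,-0.0007,0],[-1,0.078,0.0005,-0.0007,0],[-1,0.086,0.0005,-0.0007,0],[-1,0.089,0.0005,-0.0007,0],[-1,0.091,0.0005,-0.0007,0],[-1,0.0925,0.0005,-0.0007,0],[-1,0.0925,0.0005,-0.0007,0]]'
```

```text
time_s: 12.25
position: [0.4666, -0.2194, 0.1542]
tool_rot: [[0.001, 0.0, 1.0], [-0.001, 1.0, -0.0], [-1.0, -0.001, 0.001]]
ft_force: [-0.3, 1.9, 3.2]
grip_width: 0.025
```

Stopped at the short depth (tip ≈0.032). A bit more press to confirm it, then hold.

```bash
python3 -m jog '[[-1,0.001,0,0,0],[-1,0.001,0,0,0],[-1,0.001,0,0,0],[-1,0.001,0,0,0],[-1,0.001,0,0,0],[-1,0.001,0,0,0],[-1,0.001,0,0,0],[-1,0.001,0,0,0],[-1,0.001,0,0,0],[-1,0.001,0,0,0],[-1,0.001,0,0,0],[-1,0.001,0,0,0],[-1,0.001,0,0,0]]'
python3 - <<'E'
from h import *
snap('scene','c7');snap('side','s7')
im=cv2.imread('pics/s7.png')
cv2.imwrite('pics/s7c.png',cv2.resize(im[110:270,240:400],None,fx=3.6,fy=3.6,interpolation=cv2.INTER_CUBIC))
E
```

```text
time_s: 13.55
position: [0.4667, -0.2195, 0.1541]
tool_rot: [[0.002, -0.0, 1.0], [-0.002, 1.0, 0.0], [-1.0, -0.002, 0.002]]
ft_force: [-3.0, 1.6, 11.7]
grip_width: 0.0253
```

View pics/s7c.png

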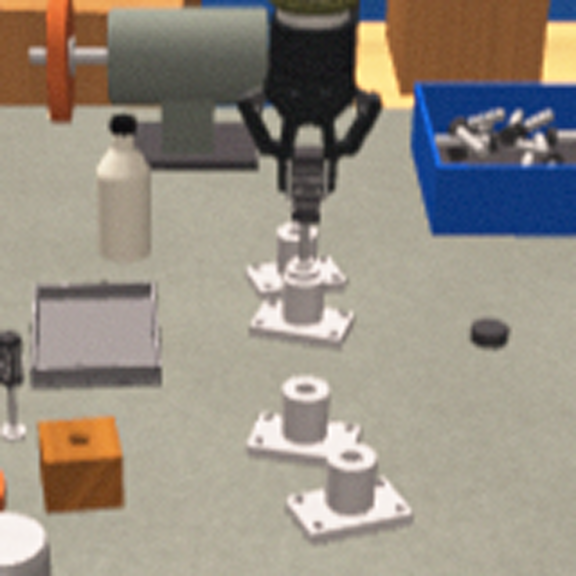

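```bash
python3 -m jog '[[-1,-0.03,0,0,0],[-1,-0.06,0,0,0],[-1,-0.09,0,0,0],[-1,-0.093,-0.045,0,0],[-1,-0.093,-0.09,0.002,0],[-1,-0.093,-0.0965,0.002,0],[-1,-0.093,-0.0965,0.002,0],[-1,-0.093,-0.0965,0.002,0]]'
python3 - <<'E'
from h import *
print(env.observe()['position'],env.observe()['ft_force'])
snap('wrist','w8')
im=cv2.imread('pics/w8.png')
cv2.imwrite('pics/w8c.png',cv2.resize(im[100:300,180:400],None,fx=3,fy=3,interpolation=cv2.INTER_CUBIC))
E
```

```text
time_s: 14.45
position: [0.4683, -0.315, 0.2451]
tool_rot: [[-0.0, -0.0, 1.0], [0.001, 1.0, 0.0], [-1.0, 0.001, -0.0]]
ft_force: [0.4, 0.5, -3.1]
grip_width: 0.0255
[ 0.46834508 -0.31502427  0.24509878] [ 0.38702708  0.51913072 -3.10583245]
```

View pics/w8c.png

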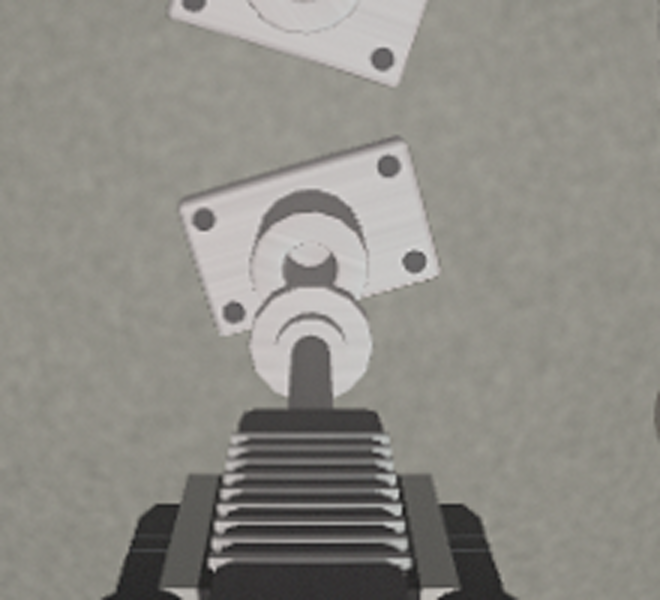

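View pics/w8.png

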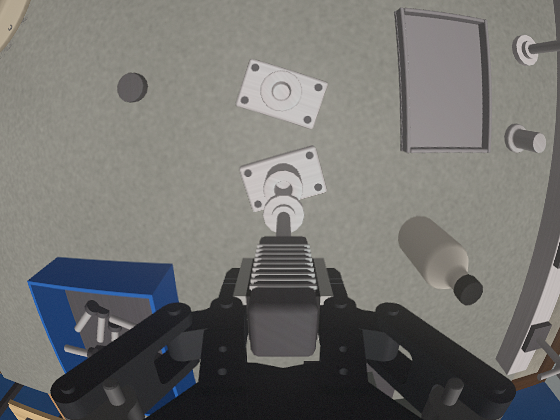

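```bash
python3 - <<'E'
from h import *
_,w=load('w8');_,s=load('s7')
for z in (.06,.1): print(onz(w,173,266,z,True), onz(s,240+412/3.6,110+85/3.6,z))
print(onz(w,175,266,0,True))
E
python3 -m jog '[[-1,0.03,-0.001,0,0],[-1,0.055,-0.001,0,0],[-1,0.063,-0.001,0,0],[-1,0.07,-0.001,0,0],[-1,0.078,-0.001,0,0],[-1,0.086,-0.001,0,0],[-1,0.089,-0.001,0,0],[-1,0.091,-0.001,0,0],[-1,0.0925,-0.001,0,0],[-1,0.0925,-0.001,0,0]]'
```

```text
[ 0.34317335 -0.40242986  0.06      ] [ 0.31601462 -0.71153246  0.06      ]
[ 0.35895151 -0.38121402  0.1       ] [ 0.32836637 -0.6070643   0.1       ]
[ 0.32242503 -0.43413178  0.        ]
time_s: 15.5
position: [0.4685, -0.3169, 0.1529]
tool_rot: [[0.0, 0.0, 1.0], [-0.0, 1.0, -0.0], [-1.0, -0.0, 0.0]]
ft_force: [-0.4, -0.8, -1.3]
grip_width: 0.025
```

```bash
python3 -m jog '[[-1,0.003,0,0,0],[-1,0.006,0,0,0],[-1,0.008,0,0,0],[-1,0.01,0,0,0],[-1,0.0117,0,0,0],[-1,0.0117,0,0,0],[-1,0.0117,0,0,0],[-1,0.0117,0,0,0],[-1,0.0117,0,0,0],[-1,0.0117,0,0,0],[-1,0.0117,0,0,0],[-1,0.0117,0,0,0],[-1,0.0117,0,0,0],[-1,0.0117,0,0,0],[-1,0.0117,0,0,0],[-1,0.0117,0,0,0],[-1,0.0117,0,0,0],[-1,0.0117,0,0,0]]'
python3 - <<'E'
from h import *
snap('side','s9')
im=cv2.imread('pics/s9.png')
cv2.imwrite('pics/s9c.png',cv2.resize(im[110:270,240:400],None,fx=3.6,fy=3.6,interpolation=cv2.INTER_CUBIC))
E
```

```text
time_s: 17.3
position: [0.4686, -0.317, 0.1421]
tool_rot: [[0.001, -0.0, 1.0], [-0.001, 1.0, 0.0], [-1.0, -0.001, 0.001]]
ft_force: [-3.0, 0.9, 7.1]
grip_width: 0.0255
```

View pics/s9c.png

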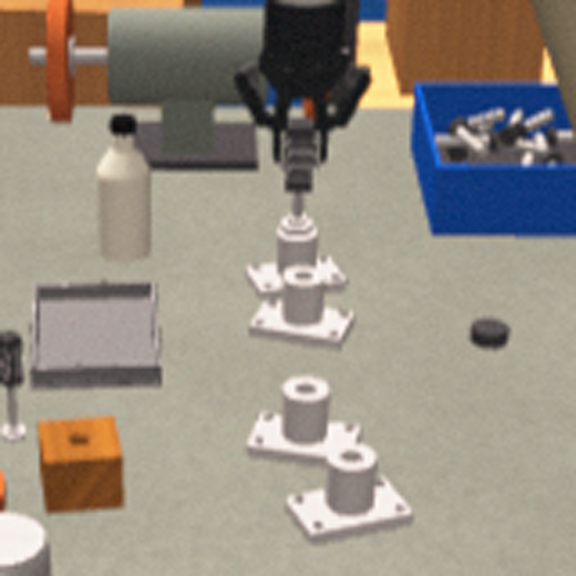

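```bash
python3 -m jog '[[-1,-0.03,0,0,0],[-1,-0.06,0,0,0],[-1,-0.104,0,0,0],[-1,-0.104,0.048,0,0],[-1,-0.104,0.096,0,0],[-1,-0.104,0.144,0,0],[-1,-0.104,0.192,0,0],[-1,-0.104,0.24,0,0],[-1,-0.104,0.288,0,0],[-1,-0.104,0.336,0.03,0],[-1,-0.104,0.376,0.06,0],[-1,-0.104,0.381,0.1,0.035],[-1,-0.104,0.381,0.15,0.035],[-1,-0.104,0.381,0.1925,0.035],[-1,-0.104,0.381,0.1925,0.035],[-1,-0.104,0.381,0.1925,0.035]]'
python3 - <<'E'
from h import *
print(env.observe()['position'],env.observe()['ft_force'])
snap('wrist','w10')
im=cv2.imread('pics/w10.png')
cv2.imwrite('pics/w10c.png',cv2.resize(im[100:300,180:400],None,fx=3,fy=3,interpolation=cv2.INTER_CUBIC))
E
```

```text
time_s: 18.95
position: [0.661, 0.0642, 0.2435]
tool_rot: [[-0.003, 0.035, 0.999], [0.0, 0.999, -0.035], [-1.0, 0.0, -0.003]]
ft_force: [-0.1, 0.4, -3.1]
grip_width: 0.0252
[0.66096332 0.06420515 0.24351098] [-0.10091111  0.35942938 -3.07465397]
```

View pics/w10c.png

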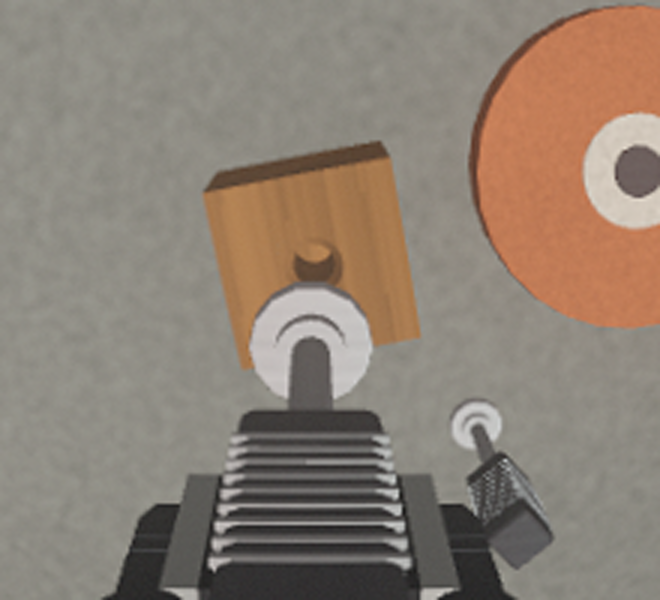

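```bash
python3 -m jog '[[-1,0.03,0,0,0],[-1,0.06,0,0,0],[-1,0.07,0,0,0],[-1,0.077,0,0,0],[-1,0.084,0,0,0],[-1,0.084,0,0,0]]'
```

```text
time_s: 19.6
position: [0.661, 0.0642, 0.1614]
tool_rot: [[0.001, 0.035, 0.999], [-0.0, 0.999, -0.035], [-1.0, -0.0, 0.001]]
ft_force: [-0.5, -1.2, -2.0]
grip_width: 0.0252
```

```bash
python3 -m jog '[[-1,0.008,0,0,0],[-1,0.016,0,0,0],[-1,0.023,0,0,0],[-1,0.0245,0,0,0],[-1,0.0245,0,0,0]]'
```

```text
time_s: 20.1
position: [0.6609, 0.0642, 0.1364]
tool_rot: [[-0.0, 0.035, 0.999], [-0.0, 0.999, -0.035], [-1.0, -0.0, -0.0]]
ft_force: [0.8, 0.3, -2.0]
grip_width: 0.0255
```

```bash
python3 -m jog '[[0,0,0,0,0],[1,0,0,0,0],[1,0,0,0,0],[1,0,0,0,0],[1,0,0,0,0],[1,-0.04,0,0,0],[1,-0.08,0,0,0],[1,-0.12,0,0,0],[1,-0.15,0.02,-0.03,-0.035],[1,-0.19,0.06,-0.06,-0.035],[1,-0.21,0.1,-0.1,-0.035],[1,-0.21,0.14,-0.14,-0.035],[1,-0.21,0.18,-0.17,-0.035],[1,-0.21,0.22,-0.19,-0.035],[1,-0.21,0.23,-0.19,-0.035],[1,-0.21,0.23,-0.19,-0.035]]'
python3 - <<'E'
from h import *
print(env.observe()['position'],env.observe()['ft_force'])
snap('wrist','w11');snap('side','s11')
im=cv2.imread('pics/s11.png')
cv2.imwrite('pics/s11c.png',cv2.resize(im[130:340,180:400],None,fx=2.8,fy=2.8,interpolation=cv2.INTER_CUBIC))
E
```

```text
time_s: 21.7
position: [0.4772, 0.3038, 0.3471]
tool_rot: [[0.0, -0.005, 1.0], [0.001, 1.0, 0.005], [-1.0, 0.001, 0.0]]
ft_force: [0.9, -0.7, 0.9]
grip_width: 0.0856
[0.47718801 0.30380435 0.34708181] [ 0.93961533 -0.66157442  0.88595087]
```

View pics/w11.png

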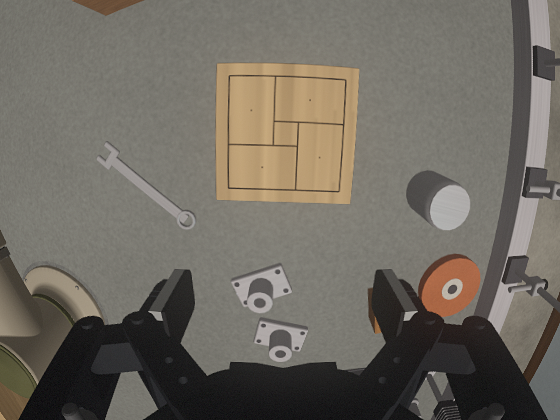

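View pics/s11c.png

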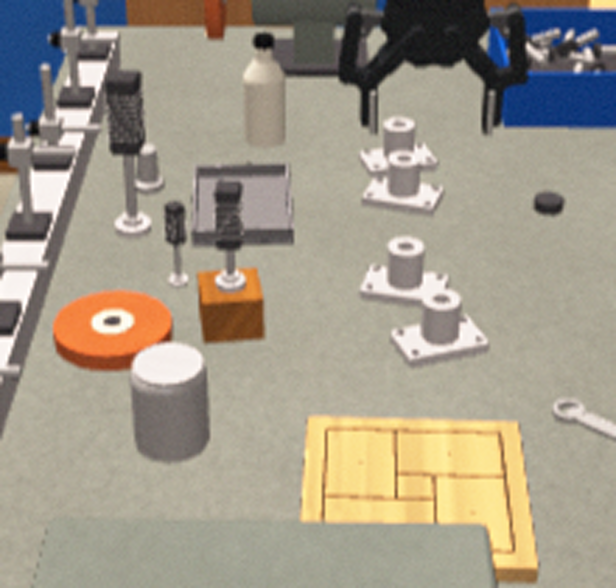

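```bash
python3 - <<'E'
from h import *
np.set_printoptions(precision=4,suppress=True)
im,w=load('w11')
cv2.imwrite('pics/w11c.png',cv2.cvtColor(cv2.resize(im[55:215,205:370],None,fx=3.7,fy=3.7,interpolation=cv2.INTER_CUBIC),cv2.COLOR_RGB2BGR))
g=cv2.cvtColor(im,cv2.COLOR_RGB2GRAY).astype(float)
bh=cv2.morphologyEx(g.astype(np.uint8),cv2.MORPH_BLACKHAT,np.ones((5,5)))
D=[]
for u,v in [(251,110),(310,100),(319,157),(262,167)]:
    r=3; p=bh[v-r:v+r+1,u-r:u+r+1].astype(float); p[p<p.max()*.4]=0
    yy,xx=np.mgrid[v-r:v+r+1,u-r:u+r+1]; U=(p*xx).sum()/p.sum();V=(p*yy).sum()/p.sum()
    q=onz(w,U,V,.018,True);D.append(q);print(U,V,q)
D=np.array(D);c=D.mean(0);print(c)
# ideal: opposite dots: offsets; fit rotation
# outer corners
C=np.array([onz(w,u,v,.018,True) for u,v in [(229,76),(347,79),(341,191.5),(229,188)]]);print(C,C.mean(0))
C=np.array([onz(w,u,v,.018,True) for u,v in [(218,64.5),(358,68.5),(351,204),(217,199)]]);print(C,C.mean(0))
E
```

```text
250.74576271186442 109.7542372881356 [0.4315 0.3831 0.018 ]
309.572972972973 99.58918918918918 [0.5131 0.3978 0.018 ]
319.0 157.0 [0.528  0.3164 0.018 ]
261.6849315068493 166.76712328767124 [0.4464 0.3017 0.018 ]
[0.4798 0.3497 0.018 ]
[[0.4012 0.4319 0.018 ]
 [0.5654 0.4292 0.018 ]
 [0.5623 0.266  0.018 ]
 [0.398  0.2704 0.018 ]] [0.4817 0.3494 0.018 ]
[[0.3855 0.4493 0.018 ]
 [0.581  0.4455 0.018 ]
 [0.5786 0.2469 0.018 ]
 [0.3792 0.2537 0.018 ]] [0.4811 0.3488 0.018 ]
```

View pics/w11c.png

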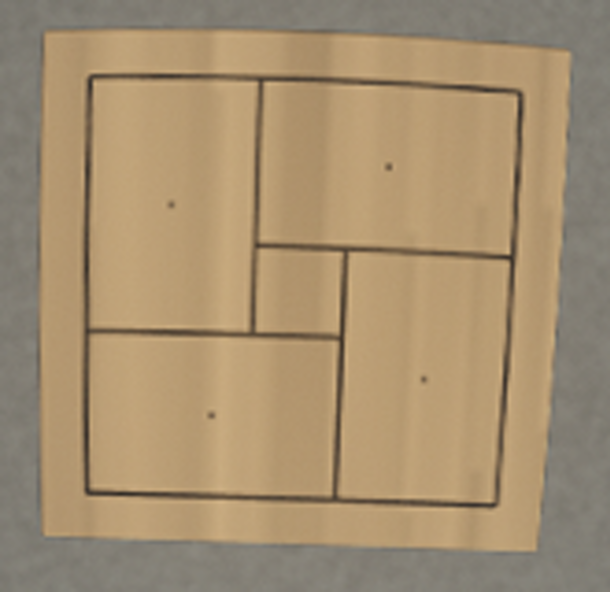

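```bash
python3 - <<'E'
from h import *
np.set_printoptions(precision=4,suppress=True)
for f,m,cs in [('w3',(305,268),[(175,212),(388,129),(438,262)]),('w5',(312,268),[(218,140),(442,194),(404,330)]),('w6',(308,265),[(221,132),(441,204),(394,334)]),('w8',(310,270),[(181,205),(402,138),(440,270)])]:
    _,w=load(f); P=[onz(w,u/3+180,v/3+100,.014,True) for u,v in cs]
    d=P[1]-P[0]; e=P[2]-P[1]
    print(f,'mouth',onz(w,m[0]/3+180,m[1]/3+100,.06,True)[:2],'L',np.hypot(*d[:2]),np.hypot(*e[:2]),'yaw',np.degrees(np.arctan2(d[1],d[0])),np.degrees(np.arctan2(e[1],e[0]))+90,'ctr',((P[0]+P[2])/2)[:2])
# current check in w11
im,w=load('w11')
print(onz(w,260,303,.06,True),onz(w,280,354,.06,True))
im,w=load('w8')
T=np.array([onz(w,u,v,.022,True) for u,v in [(398,9),(487,20),(488,152),(402,151)]]);print('tray',T,T.mean(0))
E
```

```text
w3 mouth [0.4419 0.102 ] L 0.08550425843670029 0.05445707210974152 yaw 21.390601562999777 21.65891920079183 ctr [0.4426 0.1027]
w5 mouth [ 0.4733 -0.0047] L 0.08621507787515807 0.05528730113173615 yaw -13.627333833484684 -13.671200977822693 ctr [ 0.4739 -0.004 ]
w6 mouth [ 0.4657 -0.2174] L 0.08662728550320771 0.05408668460140353 yaw -18.180830610158146 -17.874745223255687 ctr [ 0.4664 -0.217 ]
w8 mouth [ 0.4678 -0.3151] L 0.08634756239758207 0.052891777296034316 yaw 17.022366450247016 17.342477663369593 ctr [ 0.4685 -0.3139]
[0.4427 0.1012 0.06  ] [ 0.4734 -0.0058  0.06  ]
tray [[ 0.5952 -0.1132  0.022 ]
 [ 0.7171 -0.1034  0.022 ]
 [ 0.7238 -0.2716  0.022 ]
 [ 0.6026 -0.2776  0.022 ]] [ 0.6597 -0.1915  0.022 ]
```

```bash
python3 -m jog '[[1,0.02,-0.04,-0.01,0],[1,0.06,-0.08,-0.02,0],[1,0.1,-0.12,-0.03,0],[1,0.14,-0.16,-0.035,0],[1,0.18,-0.2025,-0.035,0],[1,0.22,-0.2025,-0.035,0],[1,0.22,-0.2025,-0.035,0]]'
python3 - <<'E'
from h import *
print(env.observe()['position'],env.observe()['tool_rot'][:,1])
snap('wrist','w12')
E
```

```text
time_s: 22.5
position: [0.4425, 0.0953, 0.1233]
tool_rot: [[-0.006, 0.004, 1.0], [-0.0, 1.0, -0.004], [-1.0, -0.0, -0.006]]
ft_force: [0.4, -0.0, 0.6]
grip_width: 0.0859
[0.44246143 0.0953044  0.12328405] [ 4.42664993e-03  9.99990189e-01 -1.65951160e-04]
```

View pics/w12.png

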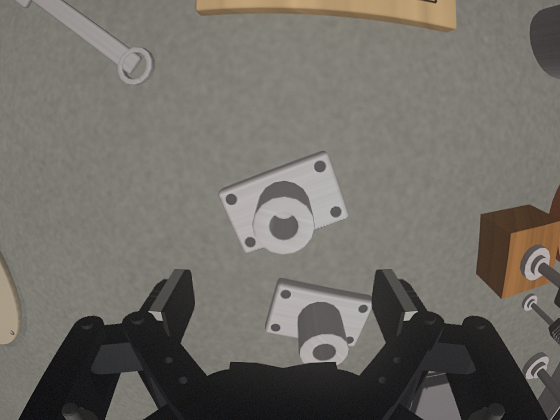

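```bash
python3 -c "
from h import *
_,w=load('w12');print(onz(w,284,224,.06,True),env.observe()['position'])"
python3 -m jog '[[1,0.03,0.006,0,0],[1,0.06,0.006,0,0],[1,0.086,0.006,0,0],[1,0.086,0.006,0,0],[0.3,0.086,0.006,0,0],[-0.2,0.086,0.006,0,0],[-0.6,0.086,0.006,0,0],[-0.6,0.086,0.006,0,0],[-0.6,0.086,0.006,0,0],[-0.6,0.086,0.006,0,0]]' 60
```

```text
[0.4417874  0.10388843 0.06      ] [0.44259009 0.0954998  0.12295407]
time_s: 23.55
position: [0.4445, 0.1042, 0.0421]
tool_rot: [[0.002, -0.0, 1.0], [-0.0, 1.0, 0.0], [-1.0, -0.0, 0.002]]
ft_force: [-1.8, -1.4, 11.9]
grip_width: 0.0393
```

```bash
python3 -m jog '[[-0.6,-0.02,0,0,0],[-0.6,-0.06,0,0,0],[-0.6,-0.08,0,0,0],[-0.6,-0.08,0,0,0],[-0.6,-0.08,0,0,0]]' 60
python3 - <<'E'
from h import *
print(env.observe()['position'],env.observe()['ft_force'])
snap('wrist','w13')
E
```

```text
time_s: 24.05
position: [0.4437, 0.1042, 0.1203]
tool_rot: [[-0.0, -0.0, 1.0], [-0.0, 1.0, 0.0], [-1.0, -0.0, -0.0]]
ft_force: [-0.2, -0.6, -3.1]
grip_width: 0.0387
[0.44372236 0.10424977 0.12027655] [-0.17274406 -0.56726544 -3.05918782]
```

View pics/w13.png

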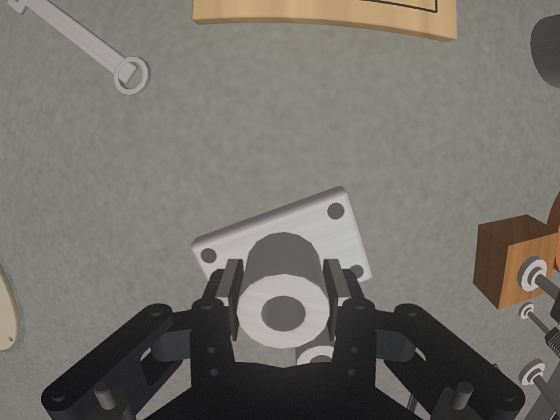

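```bash
python3 -c "
from h import *
_,w=load('w13')
A=onz(w,193,243,.092,True);B=onz(w,345,188,.092,True);C=onz(w,371,275,.092,True);print(A,B,C);d=B-A;print(np.degrees(np.arctan2(d[1],d[0])))
print((A+C)/2,onz(w,283.5,313,.138,True))"
```

```text
[0.39402597 0.11457157 0.092     ] [0.47393909 0.14496762 0.092     ] [0.49253085 0.0947409  0.092     ]
20.82499590204437
[0.44327841 0.10465624 0.092     ] [0.44287445 0.10309744 0.138     ]
```

```bash
python3 -m jog '[[-0.6,-0.02,0.04,0.01,0.1],[-0.6,-0.02,0.08,0.02,0.2],[-0.6,-0.02,0.12,0.03,0.3],[-0.6,-0.02,0.16,0.04,0.398],[-0.6,-0.02,0.2,0.05,0.398],[-0.6,-0.02,0.24,0.06,0.398],[-0.6,-0.02,0.28,0.07,0.398],[-0.6,-0.02,0.294,0.07,0.398],[-0.6,-0.02,0.294,0.07,0.398],[-0.6,-0.02,0.294,0.07,0.398]]' 60
python3 - <<'E'
from h import *
print(env.observe()['position'],env.observe()['ft_force'])
snap('wrist','w14')
E
```

```text
time_s: 25.1
position: [0.5136, 0.3973, 0.1391]
tool_rot: [[-0.003, 0.388, 0.922], [-0.002, 0.922, -0.388], [-1.0, -0.003, -0.002]]
ft_force: [0.4, -0.3, -2.6]
grip_width: 0.0387
[0.51358266 0.39734293 0.13912101] [ 0.37465145 -0.29099946 -2.63195063]
```

View pics/w14.png

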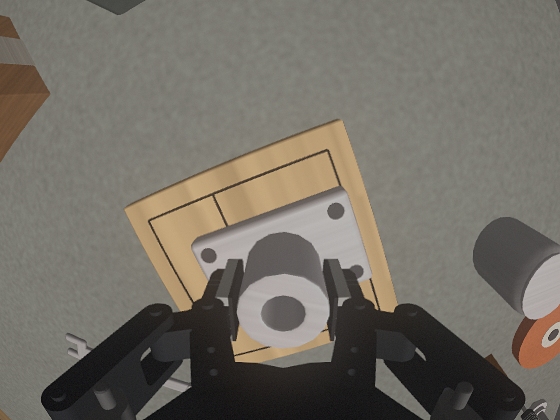

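```bash
python3 -c "
from h import *
_,w=load('w14')
A=onz(w,213,195,.018,True);B=onz(w,328,151,.018,True);a=onz(w,192,243,.111,True);b=onz(w,345,188,.111,True)
g=lambda d:np.degrees(np.arctan2(d[1],d[0]))
print(A,B,g(B-A));print(a,b,g(b-a));print(onz(w,371,274,.111,True))"
```

```text
[0.46480311 0.43013591 0.018     ] [0.56284758 0.42730722 0.018     ] -1.6525901429096426
[0.47101328 0.42588093 0.111     ] [0.55690713 0.42277146 0.111     ] -2.0732791432068995
[0.55476952 0.3699403  0.111     ]
```

```bash
python3 -m jog '[[-0.6,0.03,0,0,0],[-0.6,0.06,0,0,0],[-0.6,0.073,0,0,0],[-0.6,0.078,0,0,0],[-0.6,0.079,0,0,0],[-0.6,0.079,0,0,0]]' 60
```

```text
time_s: 25.75
position: [0.5147, 0.3983, 0.0629]
tool_rot: [[0.002, 0.388, 0.922], [0.001, 0.922, -0.388], [-1.0, 0.002, 0.001]]
ft_force: [-0.1, 0.2, -3.1]
grip_width: 0.0388
```

```bash
python3 -m jog '[[-0.6,0.0015,0,0,0],[-0.6,0.003,0,0,0],[-0.6,0.003,0,0,0]]' 60
```

```text
time_s: 26.05
position: [0.5146, 0.3985, 0.0602]
tool_rot: [[0.002, 0.387, 0.922], [0.001, 0.922, -0.387], [-1.0, 0.002, 0.002]]
ft_force: [-1.0, -0.9, 4.2]
grip_width: 0.0389
```

```bash
python3 -m jog '[[0,0,0,0,0],[0.3,0,0,0,0],[0.3,0,0,0,0],[0.3,-0.03,0,0,0],[0.3,-0.06,0,0,0],[1,-0.09,0,0,0],[1,-0.1,-0.03,0.01,-0.1],[1,-0.1,-0.075,0.02,-0.2],[1,-0.1,-0.12,0.035,-0.3],[1,-0.1,-0.16,0.05,-0.398],[1,-0.1,-0.2,0.062,-0.398],[1,-0.1,-0.245,0.077,-0.398],[1,-0.1,-0.29,0.09,-0.398],[1,-0.1,-0.335,0.104,-0.398],[1,-0.1,-0.387,0.1195,-0.398],[1,-0.1,-0.387,0.1195,-0.398],[1,-0.1,-0.387,0.1195,-0.398],[1,-0.1,-0.387,0.1195,-0.398]]' 60
python3 - <<'E'
from h import *
print(env.observe()['position'],env.observe()['ft_force'])
snap('wrist','w15');snap('side','s15')
im=cv2.imread('pics/s15.png')
cv2.imwrite('pics/s15c.png',cv2.resize(im[130:340,180:400],None,fx=2.8,fy=2.8,interpolation=cv2.INTER_CUBIC))
E
```

```text
time_s: 27.85
position: [0.4743, -0.004, 0.1587]
tool_rot: [[0.0, -0.001, 1.0], [0.0, 1.0, 0.001], [-1.0, 0.0, 0.0]]
ft_force: [-0.2, -0.1, -0.8]
grip_width: 0.0855
[ 0.4743424  -0.00401899  0.15865349] [-0.20982456 -0.11068391 -0.8258702 ]
```

View pics/w15.png

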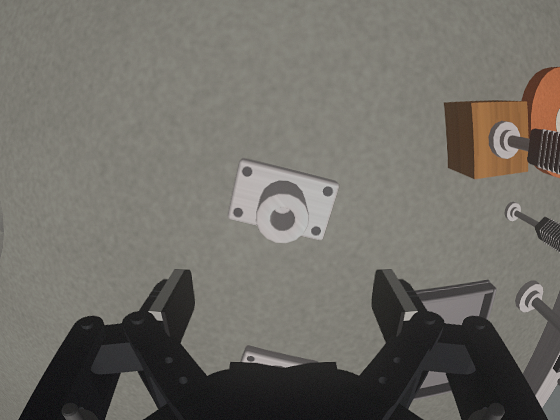

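View pics/s15c.png

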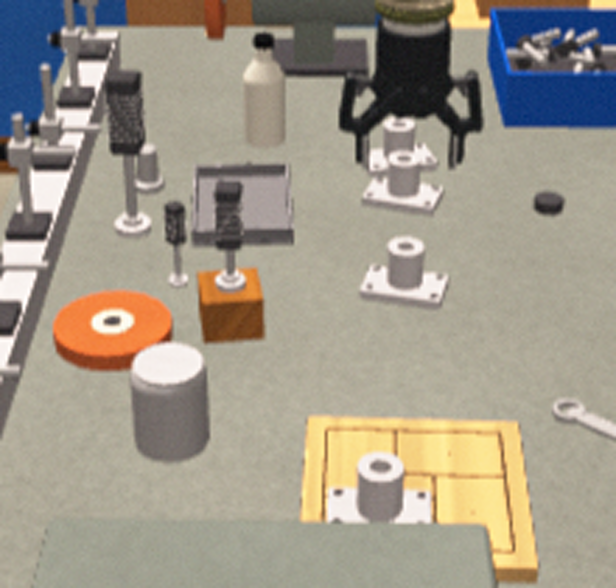

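```bash
python3 -c "
from h import *
_,w=load('w15');print(onz(w,282,218,.06,True))"
python3 -m jog '[[1,0.03,-0.0005,0,0],[1,0.06,-0.0005,0,0],[1,0.09,-0.0005,0,0],[1,0.114,-0.0005,0,0],[1,0.114,-0.0005,0,0],[0.3,0.114,-0.0005,0,0],[-0.2,0.114,-0.0005,0,0],[-0.6,0.114,-0.0005,0,0],[-0.6,0.114,-0.0005,0,0],[-0.6,0.114,-0.0005,0,0],[-0.6,0.114,-0.0005,0,0]]' 60
```

```text
[ 0.47273804 -0.00370528  0.06      ]
time_s: 29.05
position: [0.4748, -0.0053, 0.0461]
tool_rot: [[0.002, 0.0, 1.0], [-0.0, 1.0, -0.0], [-1.0, -0.0, 0.002]]
ft_force: [-1.3, 1.9, 10.7]
grip_width: 0.0389
```

```bash
python3 -m jog '[[-0.6,-0.02,0,0,0],[-0.6,-0.06,0,0,0],[-0.6,-0.09,0,0,0],[-0.6,-0.09,0.045,-0.005,-0.07],[-0.6,-0.09,0.09,-0.01,-0.14],[-0.6,-0.09,0.135,-0.015,-0.209],[-0.6,-0.09,0.18,-0.02,-0.209],[-0.6,-0.09,0.225,-0.025,-0.209],[-0.6,-0.09,0.27,-0.028,-0.209],[-0.6,-0.09,0.306,-0.028,-0.209],[-0.6,-0.09,0.306,-0.028,-0.209],[-0.6,-0.09,0.306,-0.028,-0.209]]' 60
python3 - <<'E'
from h import *
print(env.observe()['position'],env.observe()['ft_force'])
snap('wrist','w16')
E
```

```text
time_s: 30.25
position: [0.4458, 0.3011, 0.1346]
tool_rot: [[-0.0, -0.209, 0.978], [-0.0, 0.978, 0.209], [-1.0, -0.0, -0.0]]
ft_force: [0.5, -0.2, -2.7]
grip_width: 0.0387
[0.44578699 0.3010694  0.13464082] [ 0.54572164 -0.16904271 -2.66587316]
```

View pics/w16.png

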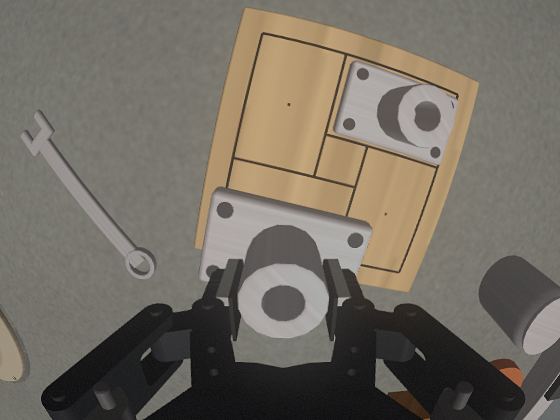

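```bash
python3 -c "
from h import *
_,w=load('w16')
A=onz(w,235,158,.018,True);B=onz(w,355,187,.018,True);a=onz(w,214,187,.1026,True);b=onz(w,372,226,.1026,True)
g=lambda d:np.degrees(np.arctan2(d[1],d[0]))
print(A,B,g(B-A),(A+B)/2);print(a,b,g(b-a),(a+b)/2)"
```

```text
[0.40006376 0.33505629 0.018     ] [0.49637621 0.33242871 0.018     ] -1.5627467432061608 [0.44821999 0.3337425  0.018     ]
[0.40152567 0.33306777 0.1026    ] [0.48816784 0.32954459 0.1026    ] -2.3285669437595304 [0.44484676 0.33130618 0.1026    ]
```

```bash
python3 -m jog '[[-0.6,0.03,-0.0014,0.0017,0],[-0.6,0.055,-0.0014,0.0017,0],[-0.6,0.067,-0.0014,0.0017,0],[-0.6,0.07,-0.0014,0.0017,0],[-0.6,0.0715,-0.0014,0.0017,0],[-0.6,0.0715,-0.0014,0.0017,0]]' 60
```

```text
time_s: 30.9
position: [0.4489, 0.2996, 0.0642]
tool_rot: [[0.002, -0.207, 0.978], [0.001, 0.978, 0.207], [-1.0, 0.0, 0.002]]
ft_force: [0.4, -0.3, -2.3]
grip_width: 0.0389
```

```bash
python3 -m jog '[[-0.6,0.0015,0,0,0],[-0.6,0.0015,0,0,0],[0,0.0015,0,0,0],[0.3,0.0015,0,0,0],[0.3,0.0015,0,0,0]]' 60
python3 -m jog '[[0.3,-0.03,0,0,0],[0.3,-0.06,0,0,0],[1,-0.09,0,0,0],[1,-0.1,-0.04,-0.007,0.07],[1,-0.1,-0.085,-0.015,0.14],[1,-0.1,-0.13,-0.023,0.209],[1,-0.1,-0.175,-0.031,0.209],[1,-0.1,-0.22,-0.039,0.209],[1,-0.1,-0.265,-0.047,0.209],[1,-0.1,-0.31,-0.055,0.209],[1,-0.1,-0.355,-0.063,0.209],[1,-0.1,-0.4,-0.071,0.209],[1,-0.1,-0.445,-0.079,0.209],[1,-0.1,-0.49,-0.087,0.209],[1,-0.1,-0.51,-0.091,0.209],[1,-0.1,-0.51,-0.091,0.209],[1,-0.1,-0.51,-0.091,0.209]]' 60
python3 - <<'E'
from h import *
print(env.observe()['position'],env.observe()['ft_force'])
snap('wrist','w17')
E
```

```text
time_s: 31.4
position: [0.4485, 0.2998, 0.0619]
tool_rot: [[0.001, -0.208, 0.978], [0.0, 0.978, 0.208], [-1.0, 0.0, 0.001]]
ft_force: [-0.4, 0.0, -1.0]
grip_width: 0.0554
time_s: 33.1
position: [0.4649, -0.2178, 0.1614]
tool_rot: [[-0.0, 0.001, 1.0], [0.001, 1.0, -0.001], [-1.0, 0.001, -0.0]]
ft_force: [1.0, 0.5, 0.5]
grip_width: 0.0851
[ 0.46488947 -0.21783844  0.16141577] [0.97533504 0.54482305 0.50187543]
```

View pics/w17.png

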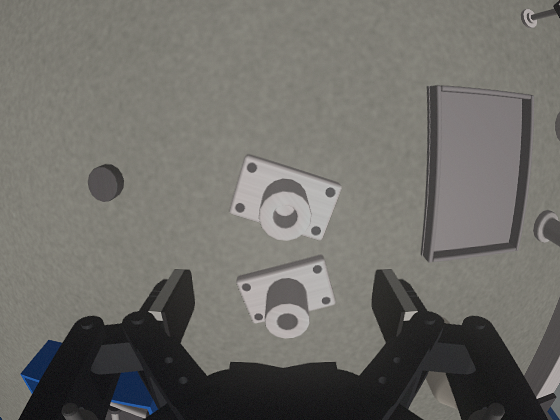

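```bash
python3 -c "
from h import *
_,w=load('w17');print(onz(w,285,216,.06,True))
T=np.array([onz(w,u,v,.022,True) for u,v in [(428,86),(532,96),(517,248),(423,260)]]);print(T,T.mean(0))
print(env.observe()['position'])
T=np.array([onz(w,u,v,.022,True) for u,v in [(285,216)]])
"
python3 -m jog '[[1,0.03,0,0,0],[1,0.06,0,0,0],[1,0.09,0,0,0],[1,0.116,0,0,0],[1,0.116,0,0,0],[0.3,0.116,0,0,0],[-0.2,0.116,0,0,0],[-0.6,0.116,0,0,0],[-0.6,0.116,0,0,0],[-0.6,0.116,0,0,0],[-0.6,0.116,0,0,0]]' 60
```

```text
[ 0.46547149 -0.2168261   0.06      ]
[[ 0.58915648 -0.11182293  0.022     ]
 [ 0.71401965 -0.1038541   0.022     ]
 [ 0.724623   -0.26844132  0.022     ]
 [ 0.60195447 -0.27588065  0.022     ]] [ 0.6574384  -0.18999975  0.022     ]
[ 0.46493798 -0.217223    0.16152545]
time_s: 34.25
position: [0.4656, -0.2183, 0.0473]
tool_rot: [[0.002, -0.0, 1.0], [-0.001, 1.0, 0.0], [-1.0, -0.001, 0.002]]
ft_force: [-1.1, 3.1, 8.8]
grip_width: 0.0389
```

```bash
python3 -m jog '[[-0.6,-0.02,0,0,0],[-0.6,-0.06,0,0,0],[-0.6,-0.09,0,0,0],[-0.6,-0.09,0.005,0.04,-0.1],[-0.6,-0.09,0.01,0.08,-0.2],[-0.6,-0.09,0.02,0.12,-0.3],[-0.6,-0.09,0.028,0.16,-0.377],[-0.6,-0.09,0.028,0.193,-0.377],[-0.6,-0.09,0.028,0.193,-0.377],[-0.6,-0.09,0.028,0.193,-0.377]]' 60
python3 - <<'E'
from h import *
print(env.observe()['position'],env.observe()['ft_force'])
_,w=snap('wrist','w18')
# expected dummy etc
E
```

```text
time_s: 35.25
position: [0.6578, -0.1898, 0.1351]
tool_rot: [[-0.001, -0.369, 0.93], [0.0, 0.93, 0.369], [-1.0, 0.001, -0.001]]
ft_force: [-1.0, 0.4, -2.4]
grip_width: 0.0386
[ 0.65782837 -0.18975849  0.13514334] [-0.97052727  0.41617726 -2.44934304]
```

View pics/w18.png

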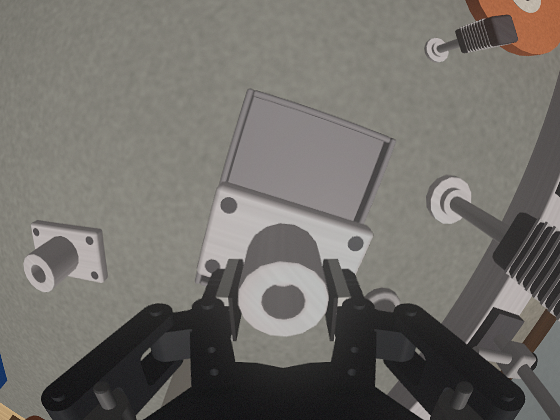

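```bash
python3 -c "
from h import *
_,w=load('w18')
print(onz(w,450,200,.03,True), onz(w,382,298,.05,True))
T=np.array([onz(w,u,v,.022,True) for u,v in [(250,89),(392,138)]]);d=T[1]-T[0];print(T,T.mean(0),np.degrees(np.arctan2(d[1],d[0])))
a=onz(w,222,184,.102,True);b=onz(w,372,232,.102,True);d=b-a;print(a,b,(a+b)/2,np.degrees(np.arctan2(d[1],d[0])))
"
```

```text
[ 0.7796023  -0.12669858  0.03      ] [ 0.75460714 -0.21924748  0.05      ]
[[ 0.59947001 -0.11037902  0.022     ]
 [ 0.71265242 -0.10281665  0.022     ]] [ 0.65606121 -0.10659783  0.022     ] 3.8225796822289704
[ 0.61219624 -0.16265189  0.102     ] [ 0.69696796 -0.15784489  0.102     ] [ 0.6545821  -0.16024839  0.102     ] 3.24549173599488
```

```bash
python3 -m jog '[[-0.6,0.03,-0.001,0.003,0],[-0.6,0.06,-0.001,0.003,0],[-0.6,0.075,-0.001,0.003,0],[-0.6,0.081,-0.001,0.003,0],[-0.6,0.083,-0.001,0.003,0],[-0.6,0.083,-0.001,0.003,0]]' 60
```

```text
time_s: 35.9
position: [0.6615, -0.1903, 0.0538]
tool_rot: [[0.002, -0.368, 0.93], [-0.001, 0.93, 0.368], [-1.0, -0.001, 0.001]]
ft_force: [0.1, -0.2, -2.4]
grip_width: 0.0385
```

```bash
python3 -m jog '[[-0.6,0.0015,0,0,0],[-0.6,0.0027,0,0,0],[-0.6,0.0027,0,0,0]]' 60
python3 -m jog '[[0,0,0,0,0],[0.3,0,0,0,0],[0.3,0,0,0,0],[0.3,-0.03,0,0,0],[0.3,-0.06,0,0,0],[1,-0.1,0,0,0],[1,-0.11,-0.007,-0.04,0.1],[1,-0.11,-0.015,-0.08,0.2],[1,-0.11,-0.025,-0.12,0.3],[1,-0.11,-0.035,-0.16,0.377],[1,-0.11,-0.04,-0.2,0.377],[1,-0.11,-0.045,-0.226,0.377],[1,-0.11,-0.045,-0.226,0.377],[1,-0.11,-0.045,-0.226,0.377]]' 60
python3 - <<'E'
from h import *
print(env.observe()['position'],env.observe()['ft_force'])
snap('wrist','w19');snap('side','s19')
im=cv2.imread('pics/s19.png')
cv2.imwrite('pics/s19c.png',cv2.resize(im[130:340,180:400],None,fx=2.8,fy=2.8,interpolation=cv2.INTER_CUBIC))
E
```

```text
time_s: 36.2
position: [0.6618, -0.1902, 0.0523]
tool_rot: [[0.003, -0.368, 0.93], [-0.002, 0.93, 0.368], [-1.0, -0.002, 0.002]]
ft_force: [-2.4, 0.8, 6.6]
grip_width: 0.0386
time_s: 37.6
position: [0.4678, -0.3152, 0.1602]
tool_rot: [[0.001, 0.001, 1.0], [-0.0, 1.0, -0.001], [-1.0, -0.0, 0.001]]
ft_force: [0.3, -0.1, 0.4]
grip_width: 0.0854
[ 0.46778855 -0.31517769  0.16015388] [ 0.27324577 -0.07810212  0.35955135]
```

View pics/w19.png

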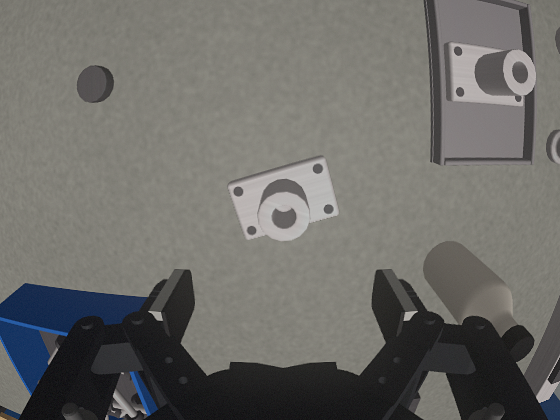

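View pics/s19c.png

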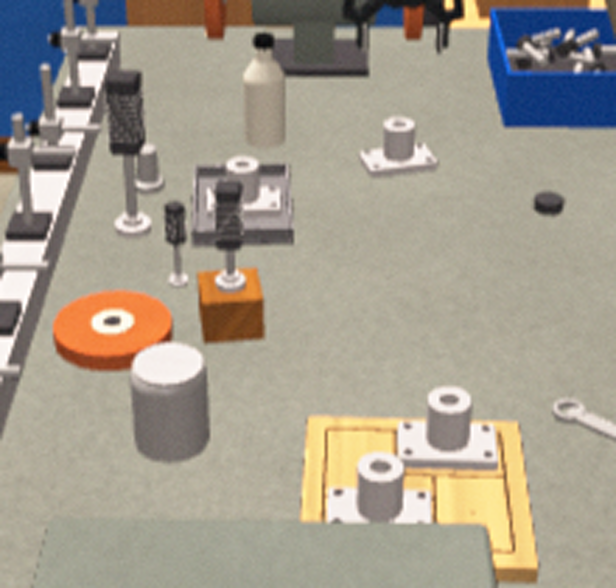

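```bash
python3 -c "
from h import *
_,w=load('w19');print(onz(w,284.5,218,.06,True))
a=onz(w,228,184,.014,True);b=onz(w,325,156,.014,True);d=b-a;print(np.degrees(np.arctan2(d[1],d[0])))"
python3 -m jog '[[1,0.03,0,0,0],[1,0.06,0,0,0],[1,0.09,0,0,0],[1,0.115,0,0,0],[1,0.115,0,0,0],[0.3,0.115,0,0,0],[-0.2,0.115,0,0,0],[-0.6,0.115,0,0,0],[-0.6,0.115,0,0,0],[-0.6,0.115,0,0,0],[-0.6,0.115,0,0,0]]' 60
```

```text
[ 0.46808003 -0.31539434  0.06      ]
16.25360017048628
time_s: 38.8
position: [0.4683, -0.3153, 0.0466]
tool_rot: [[0.002, -0.0, 1.0], [-0.002, 1.0, 0.0], [-1.0, -0.002, 0.002]]
ft_force: [0.2, 1.7, 6.3]
grip_width: 0.0389
```

```bash
python3 -m jog '[[-0.6,-0.02,0,0,0],[-0.6,-0.06,0,0,0],[-0.6,-0.1,0,0,0],[-0.6,-0.115,0.045,-0.002,-0.11],[-0.6,-0.115,0.09,-0.005,-0.22],[-0.6,-0.115,0.135,-0.007,-0.33],[-0.6,-0.115,0.18,-0.01,-0.44],[-0.6,-0.115,0.225,-0.012,-0.55],[-0.6,-0.115,0.27,-0.015,-0.66],[-0.6,-0.115,0.315,-0.017,-0.77],[-0.6,-0.115,0.36,-0.02,-0.88],[-0.6,-0.115,0.405,-0.022,-0.99],[-0.6,-0.115,0.45,-0.025,-1.1],[-0.6,-0.115,0.495,-0.027,-1.21],[-0.6,-0.115,0.54,-0.03,-1.25],[-0.6,-0.115,0.585,-0.032,-1.25],[-0.6,-0.115,0.63,-0.034,-1.25],[-0.6,-0.115,0.675,-0.036,-1.25],[-0.6,-0.115,0.698,-0.037,-1.25],[-0.6,-0.115,0.698,-0.037,-1.25]]' 60
python3 -m jog '[[-0.6,0,0,0,0],[-0.6,0,0,0,0]]' 60
python3 - <<'E'
from h import *
print(env.observe()['position'],env.observe()['ft_force'])
snap('wrist','w20')
E
```

```text
time_s: 40.8
position: [0.4298, 0.3856, 0.1599]
tool_rot: [[0.0, -0.95, 0.312], [0.001, 0.312, 0.95], [-1.0, 0.0, 0.001]]
ft_force: [0.4, -0.1, -3.6]
grip_width: 0.0389
time_s: 41.0
position: [0.4307, 0.3821, 0.1601]
tool_rot: [[-0.0, -0.949, 0.316], [-0.0, 0.316, 0.949], [-1.0, 0.0, -0.0]]
ft_force: [0.5, -0.5, -2.2]
grip_width: 0.0391
[0.43067767 0.38209458 0.16005297] [ 0.4502435  -0.46048744 -2.15072956]
```

View pics/w20.png

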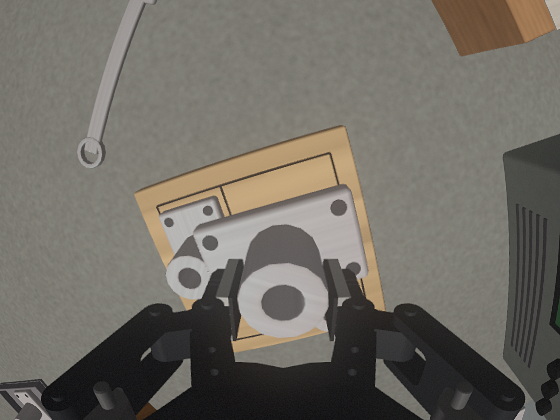

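```bash
python3 -c "
from h import *
_,w=load('w20')
g=lambda d:np.degrees(np.arctan2(d[1],d[0]))
A=onz(w,220,187,.018,True);B=onz(w,332,153,.018,True);print(A,B,(A+B)/2,g(B-A),np.hypot(*(B-A)[:2]))
a=onz(w,194,228,.1275,True);b=onz(w,350,185,.1275,True);c=onz(w,368,268,.1275,True);print(a,b,(a+b)/2,(a+c)/2,g(b-a))
for z in (0,.1,.2): print('box',onz(w,505,157,z,True),onz(w,515,290,z,True))
"
```

```text
[0.39969668 0.33491541 0.018     ] [0.4020019  0.43529545 0.018     ] [0.40084929 0.38510543 0.018     ] 88.68444032706218 0.10040650840177191
[0.39806102 0.34188809 0.1275    ] [0.40165831 0.42840024 0.1275    ] [0.39985967 0.38514416 0.1275    ] [0.42510248 0.38419156 0.1275    ] 87.6189330230777
box [0.4603326  0.61979286 0.        ] [0.63914688 0.6282176  0.        ]
box [0.42374849 0.54636746 0.1       ] [0.54071239 0.55187815 0.1       ]
box [0.38716439 0.47294205 0.2       ] [0.44227791 0.4755387  0.2       ]
```

```bash
python3 -m jog '[[-0.6,0.03,-0.0017,0.001,-0.015],[-0.6,0.06,-0.0017,0.001,-0.015],[-0.6,0.085,-0.0017,0.001,-0.015],[-0.6,0.093,-0.0017,0.001,-0.015],[-0.6,0.0955,-0.0017,0.001,-0.015],[-0.6,0.0975,-0.0017,0.001,-0.015],[-0.6,0.0975,-0.0017,0.001,-0.015]]' 60
```

```text
time_s: 41.75
position: [0.4332, 0.3831, 0.0646]
tool_rot: [[0.002, -0.953, 0.301], [0.001, 0.301, 0.953], [-1.0, -0.002, 0.001]]
ft_force: [-2.7, -3.0, 6.1]
grip_width: 0.039
```

```bash
python3 -m jog '[[0,0,0,0,0],[0.3,0,0,0,0],[0.3,0,0,0,0],[0.3,-0.03,0,0,0],[0.3,-0.07,0,0,0],[1,-0.11,0,0,0],[1,-0.16,0,0,0.1],[1,-0.2,-0.02,-0.02,0.24],[1,-0.24,-0.04,-0.04,0.38],[1,-0.28,-0.068,-0.0655,0.52],[1,-0.28,-0.068,-0.0655,0.66],[1,-0.28,-0.068,-0.0655,0.8],[1,-0.28,-0.068,-0.0655,0.94],[1,-0.28,-0.068,-0.0655,1.08],[1,-0.28,-0.068,-0.0655,1.22],[1,-0.28,-0.068,-0.0655,1.265],[1,-0.28,-0.068,-0.0655,1.265],[1,-0.28,-0.068,-0.0655,1.265]]' 60
python3 - <<'E'
from h import *
print(env.observe()['position'],env.observe()['ft_force'])
snap('wrist','w21');snap('side','s21');snap('scene','c21')
im=cv2.imread('pics/s21.png')
cv2.imwrite('pics/s21c.png',cv2.resize(im[130:340,180:400],None,fx=2.8,fy=2.8,interpolation=cv2.INTER_CUBIC))
E
```

```text
time_s: 43.55
position: [0.4777, 0.3005, 0.3425]
tool_rot: [[0.0, -0.001, 1.0], [0.0, 1.0, 0.001], [-1.0, 0.0, 0.0]]
ft_force: [1.3, -0.8, 0.1]
grip_width: 0.0853
[0.47770564 0.30049749 0.34249482] [ 1.30457821 -0.83149336  0.06070269]
```

View pics/w21.png

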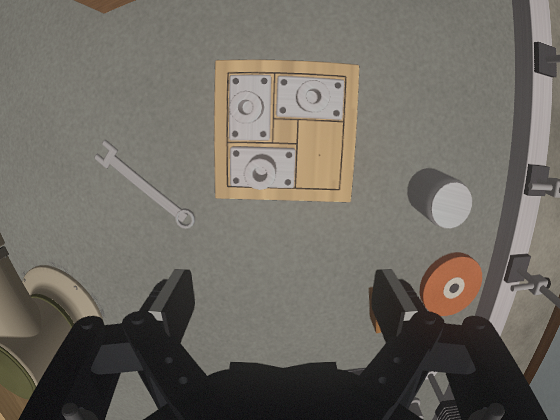

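View pics/s21c.png

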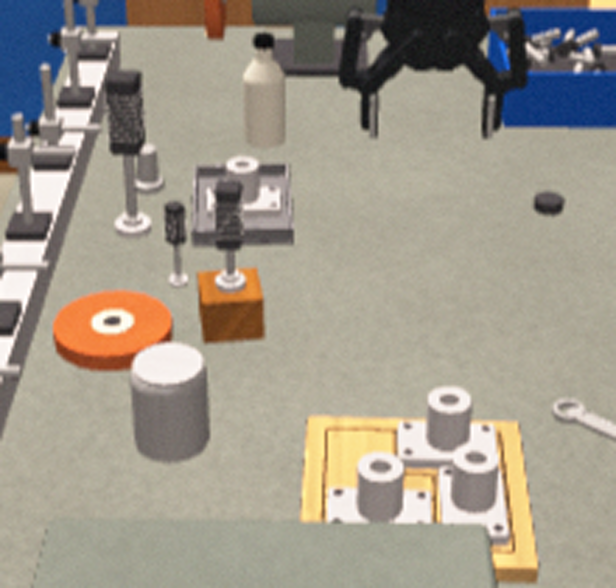

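View pics/c21.png

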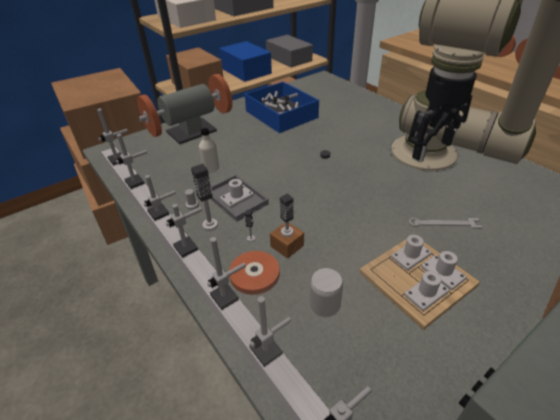

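```bash
python3 - <<'E'
from h import *
np.set_printoptions(precision=4,suppress=True)
im,w=load('w21')
for n,u,v,t in [('A',246.5,106.5,(.4315,.3831)),('B',313.5,96,(.5131,.3978)),('D',260.5,171,(.4464,.3017))]:
    p=onz(w,u,v,.078,True); print(n,p,'off mm',(p[:2]-t)*1000)
cv2.imwrite('pics/w21c.png',cv2.cvtColor(cv2.resize(im[55:210,210:365],None,fx=3.8,fy=3.8,interpolation=cv2.INTER_CUBIC),cv2.COLOR_RGB2BGR))
E
```

```text
A [0.4334 0.3838 0.078 ] off mm [1.859  0.6508]
B [0.5132 0.3965 0.078 ] off mm [ 0.0894 -1.2879]
D [0.4494 0.3044 0.078 ] off mm [3.0048 2.6879]
```

View pics/w21c.png

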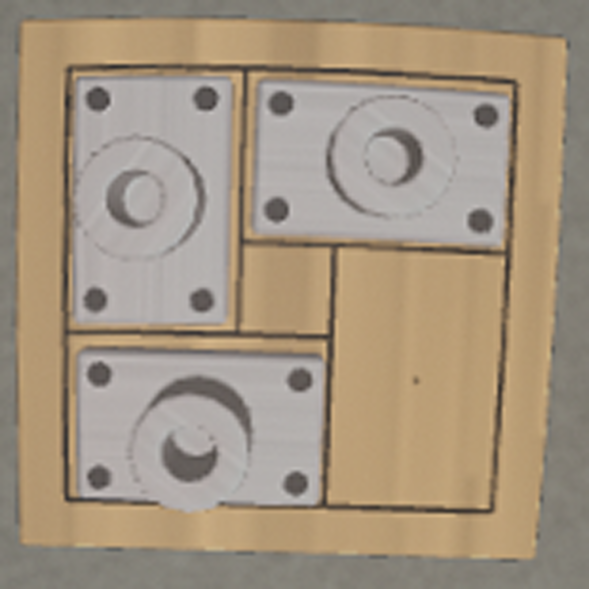

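```bash
python3 -c "
from rig import env
print(env.close_job())"
```

```text
the job is handed in; nothing more can be done
None
```

I checked the four housings that were present, from the robot's left, with the middle-sized gauge, then sorted them and handed the job in at about 44 s. I held the gauge down for about a second or more in each bore.

| Housing (from left) | Bore | Where it is now |
|---|---|---|
| 1 | full, 40 mm | packing board, far horizontal outline |
| 2 | full, 40 mm | packing board, near horizontal outline |
| 3 | short, 28 mm | middle of the grey rework tray |
| 4 | full, 40 mm | packing board, left vertical outline |

I judged each bore full or short by how far down the arm was when the rod bottomed out. I did not read the gauge's foot directly.

**Board:** in the last wrist picture all three flanges lie inside their outlines. They measured about 2, 1.3 and 4 mm off the outline centres, against the 9 mm limit. The largest was housing 2.

**Gauge:** it was released within about 0.3 mm of its original height in the rest. It looks upright there, with its foot on the block.

**Other checks:** the oil bottle and the can are still standing, and the arm was clear of everything. I saw no housing knocked aside. The fixed side camera read about 4 mm different in y from the wrist camera, so I used the wrist camera for positions. No checks failed.

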